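# Load and clamp the specimen tray, then start the scan

## Robot

A 7-joint arm with a two-finger parallel gripper is mounted at the origin on the work surface. World frame = base frame: x ahead of the robot, y to its left, z up, the work surface at z = 0. Lengths are in m, angles in rad, forces in N, time in s.
With the tool pointing down it reaches from about 0.4 to 0.85 m from the base axis. Payload 10.4 kg.
Tool frame: the origin (TCP) lies on the centre line of the jaws, within the pads' length; the fingertips stand 11 mm ahead of it and the grasp point (between the pads) lies 8 mm behind it (manip.finger_overhang is the distance from the TCP to the fingertips, in m); z points along the fingers, y is the line along which they close (so a half turn about z gives the same grasp; the last joint's range is limited). The gripper opens to 85 mm and grips with 20 to 120 N. Pads are 22 mm wide; open, the fingers measure 114 mm over their backs; the gripper's body (76 mm by 85 mm) begins 54 mm behind the grasp point. The pads swing forward as they close: fully open they stand 13 mm farther back than shut.
Start: joints at [-0.023, 0.332, -0.065, 1.46, 0.022, 1.35, -0.088], TCP at [0.625, 0, 0.221] pointing down, gripper open.
Joint ranges: [-2.6, 2.6], [-0.5, 2.12], [-1.47, 1.34], [0.16, 2.42], [-1.27, 4.41], [0.06, 2.06], [-2.6, 2.6]. Speed limits (rad/s): [2.22, 2.22, 2.79, 2.79, 3.14, 3.14, 3.14].

## Interface

Orientations are given as a unit quaternion [x, y, z, w].
In Python, from workcell import manip, imaging, workorder gives the robot as it stands.
- The arm moves only by the tool jog_arm, never from a script. Its argument "deltas" is a list of rows, each an object with "gripper": the opening, from 0 (shut) to 1 (fully open); "offset": the shift along the tool's x, y, z in m, a list of three; "rotation": the turn, a rotation vector about the tool's x, y, z in degrees, a list of three. In form: [{"gripper": gripper, "offset": [tx, ty, tz], "rotation": [ax, ay, az]}, ...]. A call has 1 to 20 rows; each row shifts and turns the commanded pose from where the row before left it, along the tool's axes as they then stand; what a row does not reach is not made up. A row lasts 1/10 s, in which the tool goes at most 50 mm and 8.59 degrees, less where a joint would pass 70% of its speed; a pose out of reach is approached as far as the arm can. A call with a gripper value outside its range is refused whole. The fingers move at their own pace and stop on an object; "newtons" is the grip in N (left out, the last holds). Time passes only in rows, so rows that do not move let the fingers close. It gives the time, the measured TCP pose, the force, the opening and the grip force at its end, in the units of the state.
- manip.get_obs(): the state, without advancing time (a new reading comes with each control period).
- imaging.camera(name): name is "scene" or "side" or "wrist"; returns the picture (420x560x3 uint8, blue, green, red); there is no depth.
- imaging.camera_model(name): a dict with "camera_matrix" (3x3 intrinsics, pixels), "world_to_cam" (4x4, takes a point from world to camera coordinates); the wrist camera has in their place "hand_eye" (4x4, takes a point from camera to tool coordinates, whose origin is the TCP and whose axes are the flange's). Camera axes: x right, y up, looking along -z (the intrinsics and any distortion apply to the point x, -y, -z); pixel columns grow to the right and rows downward; lengths in m; the calibration is good to about 2 mm. A picture is of the moment at which its call begins: read the wrist's pose just before it. camera_model takes no time and is no camera call.
- workorder.hand_in(): hands the job in; it is judged then, once.
The state is a dict: "clock": time; "joint_pos": joint angles; "joint_velocities": joint speeds; "tau": joint torques, N m; "position": TCP position; "ee_rot": TCP orientation; "ft_force": force on the tool from outside, world axes, zero at the start; "torque": the same for the moment, N m; "grip_width": opening from 0.0 (shut) to 1.0 (fully open); "grasp_force": force on a finger pad.
Only numpy, scipy, OpenCV 4.12 (cv2) and the standard library are available. Lean on these libraries where they do the work, as an engineer would, in place of code of your own. Each camera call takes 0.05 s, during which the arm holds its last target. There are 200 camera calls.

## Task

Put every specimen on the bench upright, metal face up, into the stage's tray, one to a compartment. Then start the orange clamp knob cleanly: turn it backwards (anticlockwise) past its thread start and let go so that it clicks down, then forwards (clockwise) until it stops. Only then press the keys fully, one at a time: yellow (lamp on), blue (focus), green (scan: keep it down for a good two seconds), and yellow again (lamp off); leave the marker box, bottle and lens case where they are and the specimens in the tray.

Things in the scene. Friction and masses are not known exactly. Their poses are not given: they have to be found in the camera images.
- stage: white scanning stage with a black top, 130 (x) x 330 (y) x 45 mm high, fixed to the bench. Origin: centre of its underside; z up, x away from the robot at yaw 0, y along its length. On top lies a tray, a row of four square compartments along y; the clamp knob stands near the +y end.
- cell0 (a point): centre of the floor of tray compartment 0 (0 at the -y end, 3 next to the knob), 46 x 46 mm inside, 50 mm apart along the stage's y. The floor (black stage top) lies 45 mm above the bench; the aluminium walls are 4 mm thick and stand 5 mm above the floor. Axes as the stage's. Any compartment takes any specimen, one each.
- cell1 (a point): centre of the floor of tray compartment 1 (0 at the -y end, 3 next to the knob), 46 x 46 mm inside, 50 mm apart along the stage's y. The floor (black stage top) lies 45 mm above the bench; the aluminium walls are 4 mm thick and stand 5 mm above the floor. Axes as the stage's. Any compartment takes any specimen, one each.
- cell2 (a point): centre of the floor of tray compartment 2 (0 at the -y end, 3 next to the knob), 46 x 46 mm inside, 50 mm apart along the stage's y. The floor (black stage top) lies 45 mm above the bench; the aluminium walls are 4 mm thick and stand 5 mm above the floor. Axes as the stage's. Any compartment takes any specimen, one each.
- cell3 (a point): centre of the floor of tray compartment 3 (0 at the -y end, 3 next to the knob), 46 x 46 mm inside, 50 mm apart along the stage's y. The floor (black stage top) lies 45 mm above the bench; the aluminium walls are 4 mm thick and stand 5 mm above the floor. Axes as the stage's. Any compartment takes any specimen, one each.
- knob_top (a point): centre of the top face of the orange ribbed star knob, 42 mm diameter, 28 mm high, on a vertical stud of the stage; grip it round its rim at any yaw. It turns with 0.04 N m. z up along the stud; x, y turn with the knob. Its top is 102 mm above the bench while the thread is not started, 96 mm once it has dropped in. A white stripe on top points from the centre to the rim.
- knob_foot (a point): where the stud's axis meets the top of the stage, 45 mm above the bench (fixed; axes as the stage's). A steel collar of 40 mm diameter, 20 mm high, stands round it under the knob.
- knob_turn (a joint): angle of the knob, rad; grows forwards = clockwise from above; backwards = anticlockwise. Stops at -0.5 and 2.8. It starts between 0.3 and 0.9, riding on the stud's thread; the thread start is at 0. The white stripe points along the stage's -x at 0, at the white mark on the stage at -0.3 and at the red mark at 2.8. It stays where it is left.
- knob_lift (a joint): height of the knob above its dropped position, m: about 0.006 before the click, 0 after. A light spring (2 to 3 N) drops it only when the knob is turned back to -0.2 or further AND let go (a grip holds it up). Turned forwards without that drop it binds near 1.1 (do not force it; a 40 N grip is plenty); once dropped it turns freely to 2.8.
- panel: grey key panel, 70 (x) x 180 (y) x 15 mm, fixed to the bench; origin: centre of its underside. Carries the three keys in a row along its y, 55 mm apart, in any order of colours.
- key_yellow_top (a point): centre of the top of the yellow spring key, a round button of 28 mm diameter in a black ring of 44 mm; 33 mm above the bench when up. Pressed straight down; z up.
- key_yellow (a joint): how far the yellow key is pressed, m: 0 up, 0.006 fully down (5 N; 1.5 N to start). Springs back.
- key_blue_top (a point): centre of the top of the blue spring key, a round button of 28 mm diameter in a black ring of 44 mm; 33 mm above the bench when up. Pressed straight down; z up.
- key_blue (a joint): how far the blue key is pressed, m: 0 up, 0.006 fully down (5 N; 1.5 N to start). Springs back.
- key_green_top (a point): centre of the top of the green spring key, a round button of 28 mm diameter in a black ring of 44 mm; 33 mm above the bench when up. Pressed straight down; z up.
- key_green (a joint): how far the green key is pressed, m: 0 up, 0.006 fully down (5 N; 1.5 N to start). Springs back.
- specimen0: metal specimen, a cylinder of black resin with a square steel face on top, 32 mm diameter, 25 mm high, about 40 g, loose. Origin: centre of its underside; z up its axis through the metal face. May be absent.
- specimen1: metal specimen, a cylinder of red resin with a round brass face on top, 32 mm diameter, 25 mm high, about 40 g, loose. Origin: centre of its underside; z up its axis through the metal face. May be absent.
- specimen2: metal specimen, a cylinder of green resin with a square copper face on top, 32 mm diameter, 25 mm high, about 40 g, loose. Origin: centre of its underside; z up its axis through the metal face. May be absent.
- specimen3: metal specimen, a cylinder of blue resin with a round aluminium face on top, 32 mm diameter, 25 mm high, about 40 g, loose. Origin: centre of its underside; z up its axis through the metal face. May be absent.
- marker_box: bystander: clear box, 60 x 90 x 50 mm, with orange and blue cones to 76 mm high; leave alone. Origin: centre of its underside.
- rinse_bottle: bystander: white bottle with red cap, 56 mm diameter, 130 mm high; leave alone. Origin: centre of its underside.
- lens_case: bystander: dark wooden case, 60 x 90 x 28 mm; leave alone. Origin: centre of its underside.
Things that resemble listed ones, but are neither listed nor needed, are in the scene too. Several things look just like the specimen1: the one meant starts farthest to the robot's left. What is shaped like the specimen3 but turquoise is not meant.

How it is judged:
On the way, in this order (a step that is already met when the one before it is completed fails the run):
1. every specimen present stands upright, metal face up, in a compartment of the tray, released ((horizontal distance between specimen0 and cell0 below 0.012 m or horizontal distance between specimen0 and cell1 below 0.012 m or horizontal distance between specimen0 and cell2 below 0.012 m or horizontal distance between specimen0 and cell3 below 0.012 m) and z of specimen0 in the frame of stage between 0.042 and 0.049 m and angle between each of specimen0, specimen1, specimen2, specimen3's own z axis and vertical below 0.08 rad and (horizontal distance between specimen1 and cell0 below 0.012 m or horizontal distance between specimen1 and cell1 below 0.012 m or horizontal distance between specimen1 and cell2 below 0.012 m or horizontal distance between specimen1 and cell3 below 0.012 m) and z of specimen1 in the frame of stage between 0.042 and 0.049 m and (horizontal distance between specimen2 and cell0 below 0.012 m or horizontal distance between specimen2 and cell1 below 0.012 m or horizontal distance between specimen2 and cell2 below 0.012 m or horizontal distance between specimen2 and cell3 below 0.012 m) and z of specimen2 in the frame of stage between 0.042 and 0.049 m and (horizontal distance between specimen3 and cell0 below 0.012 m or horizontal distance between specimen3 and cell1 below 0.012 m or horizontal distance between specimen3 and cell2 below 0.012 m or horizontal distance between specimen3 and cell3 below 0.012 m) and z of specimen3 in the frame of stage between 0.042 and 0.049 m and contact force between each of specimen0, specimen1, specimen2, specimen3 and the fingers below 0.05 N), for 0.2 s.
2. the clamp knob, turned backwards past its thread start, has clicked (dropped about 6 mm; lift below 3 mm) (value of joint knob_lift below 0.003 m and value of joint knob_turn below 0.3 rad), for 0.1 s.
3. the dropped knob is turned forwards to its stop (turn above 2.5 rad) (value of joint knob_turn above 2.5 rad and value of joint knob_lift below 0.003 m), for 0.2 s.
4. the yellow key is pressed (more than 4 mm of its 6 mm), the other keys up (value of joint key_yellow above 0.004 m and value of joint each of key_blue, key_green below 0.002 m), for 0.05 s.
5. the blue key is pressed (more than 4 mm of its 6 mm), the other keys up (value of joint key_blue above 0.004 m and value of joint each of key_yellow, key_green below 0.002 m), for 0.05 s.
6. the green key is pressed and held (more than 4 mm of its 6 mm), the other keys up (value of joint key_green above 0.004 m and value of joint each of key_yellow, key_blue below 0.002 m), for 1.5 s.
7. the yellow key is pressed again (more than 4 mm of its 6 mm), the other keys up (all of step 4), for 0.05 s.
At the end, for the whole second after the job is handed in: Every specimen present stands upright (within 0.08 rad, metal face up) on the floor of a tray compartment (within 12 mm of its centre), at rest; the knob has dropped (lift below 3 mm) and is turned forwards beyond 2.5 rad; all keys are up again (less than 2 mm down) (all of step 3 and (horizontal distance between specimen0 and cell0 below 0.012 m or horizontal distance between specimen0 and cell1 below 0.012 m or horizontal distance between specimen0 and cell2 below 0.012 m or horizontal distance between specimen0 and cell3 below 0.012 m) and z of specimen0 in the frame of stage between 0.042 and 0.049 m and angle between each of specimen0, specimen1, specimen2, specimen3's own z axis and vertical below 0.08 rad and (horizontal distance between specimen1 and cell0 below 0.012 m or horizontal distance between specimen1 and cell1 below 0.012 m or horizontal distance between specimen1 and cell2 below 0.012 m or horizontal distance between specimen1 and cell3 below 0.012 m) and z of specimen1 in the frame of stage between 0.042 and 0.049 m and (horizontal distance between specimen2 and cell0 below 0.012 m or horizontal distance between specimen2 and cell1 below 0.012 m or horizontal distance between specimen2 and cell2 below 0.012 m or horizontal distance between specimen2 and cell3 below 0.012 m) and z of specimen2 in the frame of stage between 0.042 and 0.049 m and (horizontal distance between specimen3 and cell0 below 0.012 m or horizontal distance between specimen3 and cell1 below 0.012 m or horizontal distance between specimen3 and cell2 below 0.012 m or horizontal distance between specimen3 and cell3 below 0.012 m) and z of specimen3 in the frame of stage between 0.042 and 0.049 m and linear speed of each of specimen0, specimen1, specimen2, specimen3 below 0.02 m/s and value of joint each of key_yellow, key_blue, key_green below 0.002 m); the robot touches nothing.
It fails at once if the marker box is shifted more than 3 cm or tipped (distance of marker_box from where it was at the start of the episode above 0.03 m or angle between marker_box's own z axis and vertical above 0.5 rad).
It fails at once if the rinse bottle is shifted more than 3 cm or tipped (distance of rinse_bottle from where it was at the start of the episode above 0.03 m or angle between rinse_bottle's own z axis and vertical above 0.5 rad).
It fails at once if the lens case is shifted more than 3 cm or tipped (distance of lens_case from where it was at the start of the episode above 0.03 m or angle between lens_case's own z axis and vertical above 0.5 rad).
It fails at once if a key is pressed before the tray is clamped (value of joint any of key_yellow, key_blue, key_green above 0.004 m and value of joint knob_turn below 2.4 rad).
It fails at once if two keys are down at once (value of joint each of key_yellow, key_blue above 0.004 m or value of joint each of key_blue, key_green above 0.004 m or value of joint each of key_yellow, key_green above 0.004 m).
Of specimen0, specimen1, specimen2, specimen3 only 2 to 4 are there at a start; the rules pass over those that are not, and their reading is None.
At some moment in a run one of specimen0, specimen1, specimen2, specimen3 may be knocked a few centimetres aside while the robot is not near it.
Once in a run the grip may slacken for a moment while it holds something.
It also fails if it takes over 208 s, if anything falls off the work surface, if the arm or the gripper's body presses on something with over 40 N, if the wrist force passes 120 N, or if a joint passes its speed limit or range.

## Working session

There is one attempt and no reset: what is moved stays moved. The work goes in short steps, Python scripts to look and compute and a tool call to move; the robot and the scene stay as the last step left them, time stands still between calls to the robot, and variables do not carry over. Pictures are saved under pics/ and viewed, at most 14 in all, crops included, and the job is handed in when it is done.

Besides the shell and the picture viewer there is one more tool, called after ">>>" as name([rows], argument=value, ...), one row to a line, values as JSON. jog_arm: Moves the arm, as the interface text tells. Its arguments: {"type":"object","properties":{"deltas":{"type":"array","items":{"type":"object","properties":{"gripper":{"type":"number"},"offset":{"type":"array","items":{"type":"number"}},"rotation":{"type":"array","items":{"type":"number"}}}}},"newtons":{"type":"number"}},"required":["deltas"]}

```bash
ls; mkdir -p pics; cat > h.py <<'E'
import numpy as np, cv2
from scipy.spatial.transform import Rotation as R
from workcell import manip, imaging, workorder
def model(name,obs=None):
    m=imaging.camera_model(name); K=np.array(m["camera_matrix"])
    if "world_to_cam" in m: T=np.linalg.inv(np.array(m["world_to_cam"]))
    else:
        o=obs or manip.get_obs(); B=np.eye(4); B[:3,:3]=R.from_quat(o["ee_rot"]).as_matrix(); B[:3,3]=o["position"]
        T=B@np.array(m["hand_eye"])
    return K,T,m
def ray(name,px,z,obs=None):
    K,T,m=model(name,obs)
    d=m.get("distortion",m.get("dist_coeffs"))
    p=cv2.undistortPoints(np.array([[px]],float),K,None if d is None else np.array(d,float))[0,0]
    v=T[:3,:3]@np.array([p[0],-p[1],-1]); o=T[:3,3]
    return o+v*(z-o[2])/v[2]
def proj(name,P,obs=None):
    K,T,m=model(name,obs); c=np.linalg.inv(T)@np.r_[P,1]
    d=m.get("distortion",m.get("dist_coeffs"))
    return cv2.projectPoints(np.array([[c[0],-c[1],-c[2]]]),np.zeros(3),np.zeros(3),K,None if d is None else np.array(d,float))[0][0,0]
def snap(name,f,box=None,scale=1):
    o=manip.get_obs(); im=imaging.camera(name)
    if box: im2=im[box[1]:box[3],box[0]:box[2]]
    else: im2=im
    cv2.imwrite("pics/"+f,cv2.resize(im2,None,fx=scale,fy=scale,interpolation=cv2.INTER_CUBIC)); return o,im
E
python3 - <<'E'
from h import *
for n in("scene","side","wrist"):
    o,im=snap(n,n+"0.png",scale=1.42); np.save(n+"0.npy",im); m=imaging.camera_model(n); print(n,{k:np.round(v,4).tolist() if not isinstance(v,str) else v for k,v in m.items()})
print(manip.get_obs(), manip.finger_overhang)
E
```

```text
pics
scene {'camera_matrix': [[438.7408, 0.0, 277.47], [0.0, 438.7408, 201.9269], [0.0, 0.0, 1.0]], 'world_to_cam': [[-0.3868, 0.9221, -0.0006, 0.2827], [-0.6265, -0.2624, 0.7339, 0.3202], [0.6766, 0.2843, 0.6792, -1.5592], [0.0, 0.0, 0.0, 1.0]]}
side {'camera_matrix': [[504.5652, 0.0, 278.8881], [0.0, 504.5652, 211.06], [0.0, 0.0, 1.0]], 'world_to_cam': [[0.751, -0.6603, -0.0039, -0.4937], [0.4843, 0.5467, 0.683, -0.3419], [-0.4489, -0.5148, 0.7304, -1.0701], [0.0, 0.0, 0.0, 1.0]]}
wrist {'camera_matrix': [[338.9538, 0.0, 281.9833], [0.0, 338.9538, 206.1306], [0.0, 0.0, 1.0]], 'hand_eye': [[0.0011, 0.9535, 0.3014, 0.0752], [1.0, -0.0008, -0.0009, -0.0001], [-0.0006, 0.3014, -0.9535, -0.1536], [0.0, 0.0, 0.0, 1.0]]}
{'clock': 0.15, 'joint_pos': array([-0.02260002,  0.33274897, -0.06468281,  1.4607407 ,  0.02159123,
        1.34991148, -0.088523  ]), 'joint_velocities': array([ 1.22566090e-06, -1.72144372e-03, -9.14343874e-04, -1.24224413e-03,
       -5.71868028e-05, -1.09120693e-03,  6.32767986e-04]), 'tau': array([ 1.13752249e-03, -6.25829744e+01,  4.95374459e-02, -3.91853535e+01,
        1.63436425e-02,  7.44175835e-03, -2.63868424e-05]), 'position': array([ 6.24702115e-01, -8.04753142e-06,  2.20088435e-01]), 'ee_rot': array([ 7.07115301e-01,  7.07098042e-01, -4.09291138e-04, -3.77581320e-04]), 'ft_force': array([-0.36341451,  0.64811261,  0.01437554]), 'torque': array([ 0.01644507, -0.0615005 ,  0.01385921]), 'grasp_force': 0.0, 'grip_width': 0.9995691407836025} 0.011
```

View pics/scene0.png

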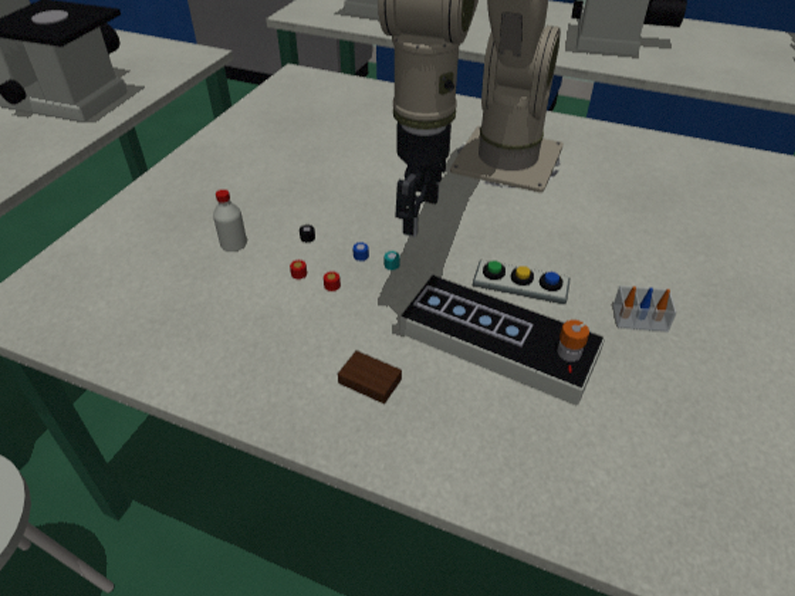

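View pics/side0.png

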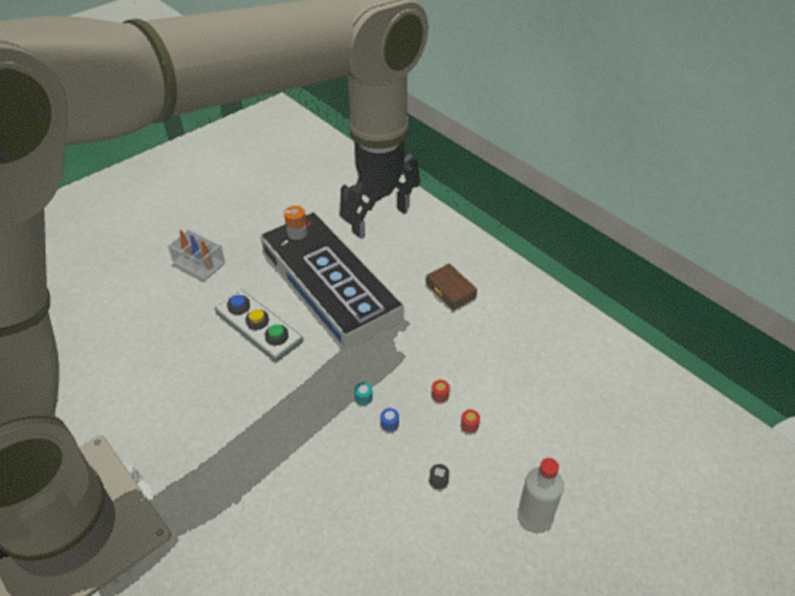

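View pics/wrist0.png

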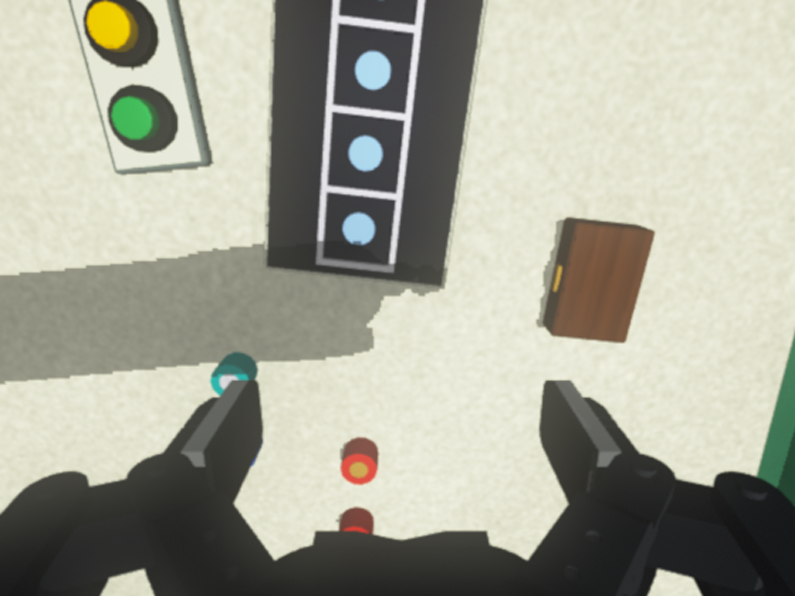

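The scene and side views show black, blue and turquoise specimens, two red ones, the stage with its orange knob, and the green/yellow/blue panel. There is no green specimen. Next I convert pixels to coordinates, using blob centroids where I can.

```bash
python3 - <<'E'
from h import *
s=1.4196
side=dict(red_a=((440,387),.025),red_b=((470,416),.025),blue=((390,414),.025),turq=((363,388),.025),black=((440,471),.025),
 ky=((257,316),.033),kb=((238,302),.033),kg=((277,332),.033),knob=((295,212),.102),bottle=((549,466),.13),case=((452,281),.028),box=((196,243),.05))
scene=dict(red_a=((332,276),.025),red_b=((299,264),.025),blue=((361,246),.025),turq=((392,255),.025),black=((307,229),.025),ky=((523,272),.033),kb=((551,280),.033),kg=((494,268),.033),knob=((575,326),.102),bottle=((223,195),.13),case=((372,370),.028),box=((645,300),.05),
 c0=((433,301),.045),c1=((459,311),.045),c2=((485,321),.045),c3=((512,331),.045))
w=dict(c0=((358,229),.045),c1=((366,153),.045),c2=((373,70),.045),red_a=((359,469),.025),kg=((133,117),.033),ky=((110,25),.033),turq=((231,382),.025))
o=manip.get_obs()
for n,d in(("side",side),("scene",scene),("wrist",w)):
    for k,(p,z) in d.items(): print(n,k,np.round(ray(n,(p[0]/s,p[1]/s),z,o)[:2],4))
E
```

```text
side red_a [ 0.5854 -0.1953]
side red_b [ 0.5818 -0.2701]
side blue [ 0.4861 -0.1803]
side turq [ 0.4863 -0.1104]
side black [ 0.4752 -0.3105]
side ky [0.4403 0.1391]
side kb [0.4334 0.1921]
side kg [0.4456 0.0829]
side knob [0.6233 0.2613]
side bottle [ 0.5492 -0.4451]
side case [ 0.775  -0.0304]
side box [0.4519 0.3688]
scene red_a [ 0.587  -0.1895]
scene red_b [ 0.5804 -0.2655]
scene blue [ 0.4825 -0.1767]
scene turq [ 0.4844 -0.1075]
scene black [ 0.475  -0.3051]
scene ky [0.443  0.1479]
scene kb [0.4449 0.2024]
scene kg [0.4532 0.0933]
scene knob [0.6191 0.267 ]
scene bottle [ 0.5594 -0.4335]
scene case [ 0.7718 -0.0218]
scene box [0.4527 0.3702]
scene c0 [0.5966 0.0199]
scene c1 [0.6027 0.071 ]
scene c2 [0.6087 0.1205]
scene c3 [0.6137 0.1699]
wrist c0 [0.5956 0.0171]
wrist c1 [0.6021 0.0673]
wrist c2 [0.6075 0.1172]
wrist red_a [ 0.5894 -0.1941]
wrist kg [0.4466 0.0899]
wrist ky [0.4412 0.1445]
wrist turq [ 0.4881 -0.1109]
```

>>> jog_arm([
  {"gripper":1,"offset":[-0.0193,-0.0036,0.009]},
  {"gripper":1,"offset":[-0.0193,-0.0036,0.009]},
  {"gripper":1,"offset":[-0.0193,-0.0036,0.009]},
  {"gripper":1,"offset":[-0.0193,-0.0036,0.009]},
  {"gripper":1,"offset":[-0.0193,-0.0036,0.009]},
  {"gripper":1,"offset":[-0.0193,-0.0036,0.009]},
  {"gripper":1,"offset":[-0.0193,-0.0036,0.009]},
  {"gripper":1,"offset":[-0.0193,-0.0036,0.009]},
  {"gripper":1,"offset":[-0.0193,-0.0036,0.009]},
  {"gripper":1,"offset":[-0.0193,-0.0036,0.009]},
  {"gripper":1},
  {"gripper":1},
], newtons=30)

```text
schema error: expected keys gripper, offset, rotation
```

```bash
cat >> h.py <<'E'
def blobs(name,im,o,col,z=.025,amin=60):
    """centroids of coloured objects: list of (area, px, world xy at z)"""
    hsv=cv2.cvtColor(im,cv2.COLOR_BGR2HSV); H,S,V=[hsv[...,i].astype(int) for i in range(3)]
    if col=="red": m=((H<8)|(H>170))&(S>110)&(V>60)
    if col=="brass": m=(H>10)&(H<32)&(S>90)&(V>110)
    if col=="blue": m=(H>105)&(H<130)&(S>130)&(V>50)
    if col=="white": m=(S<60)&(V>120)
    n,_,st,c=cv2.connectedComponentsWithStats(m.astype(np.uint8))
    return [(int(st[i,4]),np.round(c[i],1).tolist(),np.round(ray(name,c[i],z,o)[:2],4).tolist()) for i in range(1,n) if st[i,4]>amin]
E
python3 - <<'E'
from h import *
o,im=snap("wrist","w1.png"); print(o["position"],o["clock"])
for c in("red","brass"): print(c,blobs("wrist",im,o,c))
E
```

```text
[ 6.24702115e-01 -8.04753142e-06  2.20088435e-01] 0.15
red [(414, [253.5, 325.6], [0.5903, -0.1873]), (304, [251.2, 366.9], [0.5859, -0.2491])]
brass [(944, [77.6, 17.4], [0.437, 0.1463]), (4138, [423.6, 198.3], [0.7763, -0.0261]), (78, [392.1, 195.6], [0.7424, -0.0231]), (119, [252.1, 330.4], [0.5884, -0.1942])]
```

View pics/w1.png

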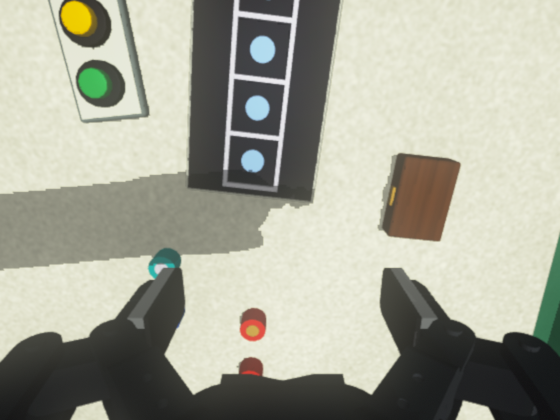

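The arm hasn't moved, because the row format needs all three keys. The brass face is at pixel (252, 330), which gives (0.588, -0.194).

>>> jog_arm([
  {"gripper":1,"offset":[-0.0193,-0.0036,0.009],"rotation":[0,0,0]},
  {"gripper":1,"offset":[-0.0193,-0.0036,0.009],"rotation":[0,0,0]},
  {"gripper":1,"offset":[-0.0193,-0.0036,0.009],"rotation":[0,0,0]},
  {"gripper":1,"offset":[-0.0193,-0.0036,0.009],"rotation":[0,0,0]},
  {"gripper":1,"offset":[-0.0193,-0.0036,0.009],"rotation":[0,0,0]},
  {"gripper":1,"offset":[-0.0193,-0.0036,0.009],"rotation":[0,0,0]},
  {"gripper":1,"offset":[-0.0193,-0.0036,0.009],"rotation":[0,0,0]},
  {"gripper":1,"offset":[-0.0193,-0.0036,0.009],"rotation":[0,0,0]},
  {"gripper":1,"offset":[-0.0193,-0.0036,0.009],"rotation":[0,0,0]},
  {"gripper":1,"offset":[-0.0193,-0.0036,0.009],"rotation":[0,0,0]},
  {"gripper":1,"offset":[0,0,0],"rotation":[0,0,0]},
  {"gripper":1,"offset":[0,0,0],"rotation":[0,0,0]},
], newtons=30)

```text
clock: 1.4
position: [0.5889, -0.1927, 0.1306]
ee_rot: [0.707, 0.707, 0.0, -0.0]
ft_force: [0.7, 0.7, -0.6]
grip_width: 0.998
grasp_force: 0.0
```

```bash
python3 - <<'E'
from h import *
o,im=snap("wrist","w2.png"); print(o["position"],o["clock"],o["ee_rot"])
for c in("red","brass"): print(c,blobs("wrist",im,o,c))
E
```

```text
[ 0.58894807 -0.19272988  0.13058874] 1.4 [ 7.07292103e-01  7.06921346e-01  4.43780666e-05 -2.98051205e-04]
red [(956, [281.0, 195.6], [0.5883, -0.1906]), (976, [274.8, 276.9], [0.583, -0.2631])]
brass [(164, [282.5, 195.9], [0.5895, -0.1909]), (245, [274.7, 284.6], [0.5828, -0.2706])]
```

View pics/w2.png

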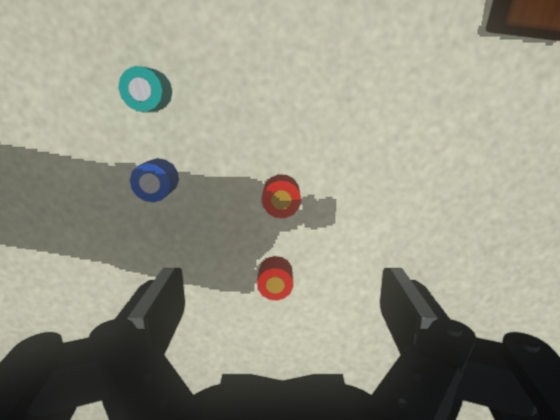

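Pixel (282, 198) puts the red specimen within 1 mm of the TCP. I'll descend and grip.

>>> jog_arm([
  {"gripper":1,"offset":[-0.001,0,0.018],"rotation":[0,0,0]},
  {"gripper":1,"offset":[0,0,0.018],"rotation":[0,0,0]},
  {"gripper":1,"offset":[0,0,0.018],"rotation":[0,0,0]},
  {"gripper":0.7,"offset":[0,0,0.018],"rotation":[0,0,0]},
  {"gripper":0.6,"offset":[0,0,0.018],"rotation":[0,0,0]},
  {"gripper":0.6,"offset":[0,0,0.01],"rotation":[0,0,0]},
  {"gripper":0.6,"offset":[0,0,0.0106],"rotation":[0,0,0]},
  {"gripper":0.6,"offset":[0,0,0],"rotation":[0,0,0]},
  {"gripper":0,"offset":[0,0,0],"rotation":[0,0,0]},
  {"gripper":0,"offset":[0,0,0],"rotation":[0,0,0]},
  {"gripper":0,"offset":[0,0,0],"rotation":[0,0,0]},
  {"gripper":0,"offset":[0,0,0],"rotation":[0,0,0]},
  {"gripper":0,"offset":[0,0,0],"rotation":[0,0,0]},
  {"gripper":0,"offset":[0,0,0],"rotation":[0,0,0]},
], newtons=40)

```text
clock: 2.85
position: [0.5891, -0.194, 0.0202]
ee_rot: [0.707, 0.707, 0.0, 0.0]
ft_force: [0.1, -0.3, 0.7]
grip_width: 0.001
grasp_force: 0.0
```

```bash
python3 - <<'E'
from h import *
o,im=snap("wrist","w3.png"); a=cv2.resize(im,(400,300)); b=cv2.resize(imaging.camera("side"),(400,300))
s=imaging.camera("side")[220:370,220:420]
cv2.imwrite("pics/w3.png",np.hstack([a,cv2.resize(s,(400,300))]))
E
```

```text
(no output)
```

View pics/w3.png

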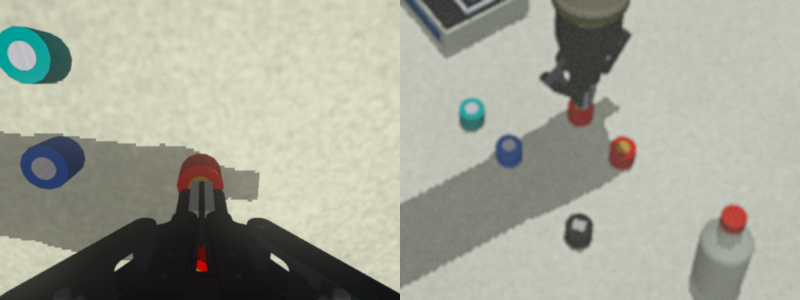

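```bash
python3 - <<'E'
from h import *
o=manip.get_obs()
for p in((280,252),(250,252),(311,252),(58*1.4,165*1.4),(22*1.4,54*1.4)): print(p,ray("wrist",p,.025,o).round(4))
P=np.array(o["position"]); print("TCP px",proj("wrist",P,o),"tip",proj("wrist",P-[0,0,.011],o), "spec top ctr side",[proj("side",[.5885,y,.025]) for y in(-.194,-.18,-.17)])
im=imaging.camera("side")
print(blobs("side",im,o,"red",.02,20),blobs("side",im,o,"blue",.02,20))
E
```

```text
(280, 252) [ 0.5882 -0.1889  0.025 ]
(250, 252) [ 0.5738 -0.1889  0.025 ]
(311, 252) [ 0.6031 -0.1889  0.025 ]
(81.19999999999999, 230.99999999999997) [ 0.4946 -0.1782  0.025 ]
(30.799999999999997, 75.6) [ 0.4861 -0.1098  0.025 ]
TCP px [281.7554944  257.01676451] tip [281.75571182 247.78800202] spec top ctr side [array([310.50807184, 271.59509953]), array([306.50876586, 268.08133078]), array([303.68085174, 265.59674063])]
[(99, [309.5, 277.3], [0.5777, -0.2021]), (129, [330.6, 296.8], [0.5763, -0.2746]), (140, [386.3, 329.1], [0.6082, -0.4154])] [(26, [136.0, 171.9], [0.4582, 0.4031]), (58, [166.7, 211.2], [0.4396, 0.2105]), (67, [274.0, 296.7], [0.4779, -0.1872])]
```

>>> jog_arm([
  {"gripper":0,"offset":[0,0,-0.025],"rotation":[0,0,0]},
  {"gripper":0,"offset":[0,0,-0.025],"rotation":[0,0,0]},
  {"gripper":0,"offset":[0,0,-0.025],"rotation":[0,0,0]},
  {"gripper":0,"offset":[0,0,-0.025],"rotation":[0,0,0]},
  {"gripper":0.9,"offset":[0,0,0],"rotation":[0,0,0]},
  {"gripper":0.9,"offset":[0,0,0],"rotation":[0,0,0]},
  {"gripper":0.9,"offset":[0,0,0],"rotation":[0,0,0]},
  {"gripper":0.9,"offset":[0,0,0],"rotation":[0,0,0]},
  {"gripper":0.9,"offset":[0,0,0],"rotation":[0,0,0]},
])

```text
clock: 3.95
position: [0.5886, -0.1939, 0.1192]
ee_rot: [0.707, 0.707, -0.0, -0.001]
ft_force: [0.8, 0.3, 0.1]
grip_width: 0.847
grasp_force: 0.0
```

```bash
python3 - <<'E'
from h import *
o,im=snap("wrist","w4.png"); print(o["position"],o["clock"],o["grip_width"])
for c in("red","brass"): print(c,blobs("wrist",im,o,c))
s=imaging.camera("side")[220:370,220:420]
cv2.imwrite("pics/w4.png",np.hstack([cv2.resize(im,(400,300)),cv2.resize(s,(400,300))]))
E
```

```text
[ 0.58861166 -0.19385374  0.11923385] 3.95 0.8472897603808713
red [(1044, [281.5, 197.9], [0.5883, -0.1904]), (1060, [275.1, 282.2], [0.5831, -0.2629])]
brass [(212, [283.1, 200.5], [0.5895, -0.1925]), (265, [274.9, 290.6], [0.5828, -0.2707])]
```

View pics/w4.png

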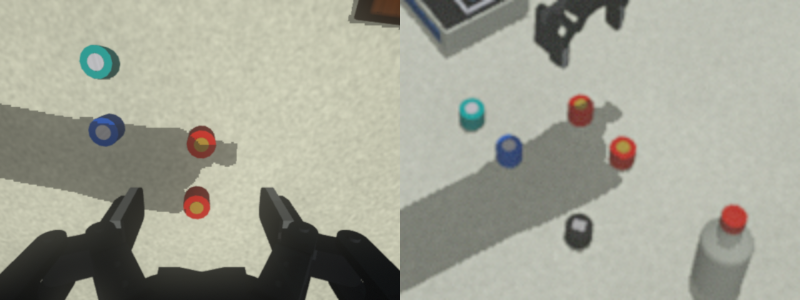

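The red specimen is untouched, so the fingers closed above it. I'll measure where the tips really are from the shut-finger picture (w3).

```bash
python3 - <<'E'
from h import *
o=manip.get_obs(); P=np.array(o["position"])
for dz in(-.011,0,.008,.015,.025,.035): print(dz,[proj("wrist",P+[dx,dy,dz],o).round(0).tolist() for dx,dy in((0,.011),(0,0),(-.045,.011))])
im=cv2.imread("pics/w3.png")[:, :400]; cv2.imwrite("pics/w3c.png",cv2.resize(im[130:290,130:280],None,fx=3.6,fy=3.6,interpolation=cv2.INTER_CUBIC))
E
```

```text
-0.011 [[282.0, 228.0], [282.0, 248.0], [195.0, 228.0]]
0 [[282.0, 237.0], [282.0, 257.0], [190.0, 236.0]]
0.008 [[282.0, 243.0], [282.0, 264.0], [185.0, 243.0]]
0.015 [[282.0, 250.0], [282.0, 272.0], [181.0, 249.0]]
0.025 [[282.0, 260.0], [282.0, 283.0], [174.0, 260.0]]
0.035 [[282.0, 271.0], [282.0, 296.0], [167.0, 271.0]]
```

View pics/w3c.png

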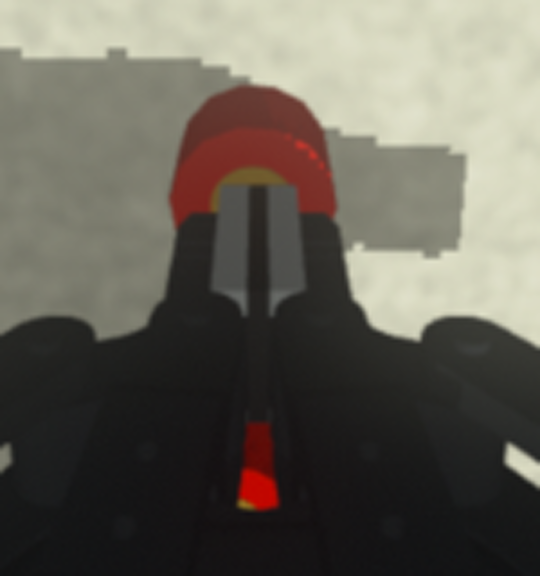

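By projection the shut tips stand about 18 mm behind the reported TCP: the pad edge is at row 254 and the tip was expected at row 228. That matches the fingers closing above the specimen. I'll descend to TCP z=0, where the observed offset still leaves clearance, and close.

>>> jog_arm([
  {"gripper":0.7,"offset":[0,0,0.02],"rotation":[0,0,0]},
  {"gripper":0.6,"offset":[0,0,0.02],"rotation":[0,0,0]},
  {"gripper":0.6,"offset":[0,0,0.02],"rotation":[0,0,0]},
  {"gripper":0.6,"offset":[0,0,0.02],"rotation":[0,0,0]},
  {"gripper":0.6,"offset":[0,0,0.02],"rotation":[0,0,0]},
  {"gripper":0.6,"offset":[0,0,0.011],"rotation":[0,0,0]},
  {"gripper":0.6,"offset":[0,0,0.008],"rotation":[0,0,0]},
  {"gripper":0.6,"offset":[0,0,0],"rotation":[0,0,0]},
])

```text
clock: 4.85
position: [0.5886, -0.1938, 0.0004]
ee_rot: [0.707, 0.707, -0.0, -0.001]
ft_force: [-0.3, -0.4, 0.4]
grip_width: 0.596
grasp_force: 0.0
```

```bash
python3 - <<'E'
from h import *
o=manip.get_obs(); s=imaging.camera("side"); w=imaging.camera("wrist")
cv2.imwrite("pics/w5.png",np.hstack([cv2.resize(w,(400,300)),cv2.resize(s[230:320,255:375],(400,300))]))
P=np.array(o["position"]); print(P,o["ft_force"]); print([proj("side",[P[0],P[1],z]).round(0).tolist() for z in(0,.025,.05)])
E
```

```text
[ 5.88610828e-01 -1.93839217e-01  3.95975582e-04] [-0.25910534 -0.36362415  0.39749827]
[[310.0, 278.0], [310.0, 272.0], [311.0, 265.0]]
```

View pics/w5.png

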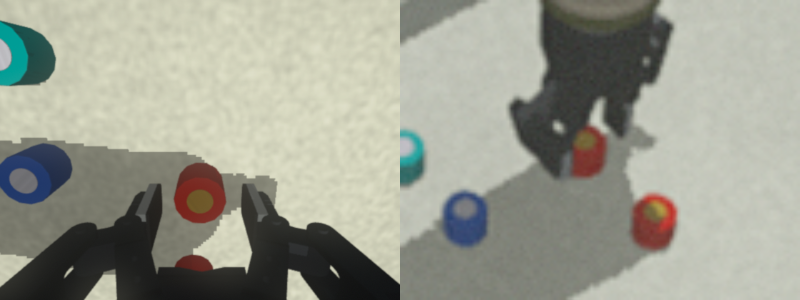

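>>> jog_arm([
  {"gripper":0.6,"offset":[0,0,0.004],"rotation":[0,0,0]},
  {"gripper":0.6,"offset":[0,0,0.004],"rotation":[0,0,0]},
  {"gripper":0.6,"offset":[0,0,0.002],"rotation":[0,0,0]},
  {"gripper":0.6,"offset":[0,0,0],"rotation":[0,0,0]},
])

```text
clock: 5.35
position: [0.5888, -0.1939, -0.0092]
ee_rot: [0.707, 0.707, -0.0, -0.0]
ft_force: [0.8, 0.7, -0.6]
grip_width: 0.602
grasp_force: 0.0
```

>>> jog_arm([
  {"gripper":0,"offset":[0,0,0],"rotation":[0,0,0]},
  {"gripper":0,"offset":[0,0,0],"rotation":[0,0,0]},
  {"gripper":0,"offset":[0,0,0],"rotation":[0,0,0]},
  {"gripper":0,"offset":[0,0,0],"rotation":[0,0,0]},
  {"gripper":0,"offset":[0,0,0],"rotation":[0,0,0]},
  {"gripper":0,"offset":[0,0,0],"rotation":[0,0,0]},
], newtons=40)

```text
clock: 5.95
position: [0.5893, -0.1941, -0.0086]
ee_rot: [0.707, 0.707, 0.0, 0.0]
ft_force: [0.0, 0.1, 3.6]
grip_width: 0.361
grasp_force: 39.7
```

The grip holds, but the tips are touching the bench (+3.6 N). I'll re-grip 7 mm higher so the fingers clear the tray walls.

>>> jog_arm([
  {"gripper":0.55,"offset":[0,0,0],"rotation":[0,0,0]},
  {"gripper":0.55,"offset":[0,0,0],"rotation":[0,0,0]},
  {"gripper":0.55,"offset":[0,0,-0.004],"rotation":[0,0,0]},
  {"gripper":0.55,"offset":[0,0,-0.003],"rotation":[0,0,0]},
  {"gripper":0.55,"offset":[0,0,0],"rotation":[0,0,0]},
  {"gripper":0,"offset":[0,0,0],"rotation":[0,0,0]},
  {"gripper":0,"offset":[0,0,0],"rotation":[0,0,0]},
  {"gripper":0,"offset":[0,0,0],"rotation":[0,0,0]},
  {"gripper":0,"offset":[0,0,0],"rotation":[0,0,0]},
  {"gripper":0,"offset":[0,0,0],"rotation":[0,0,0]},
], newtons=40)

```text
clock: 6.95
position: [0.5893, -0.194, -0.0015]
ee_rot: [0.707, 0.707, 0.0, 0.0]
ft_force: [-1.4, 0.6, 4.7]
grip_width: 0.355
grasp_force: 39.5
```

>>> jog_arm([
  {"gripper":0.55,"offset":[0,0,0],"rotation":[0,0,0]},
  {"gripper":0.55,"offset":[0,0,0],"rotation":[0,0,0]},
  {"gripper":0.55,"offset":[0,0,0.004],"rotation":[0,0,0]},
  {"gripper":0.55,"offset":[0,0,0],"rotation":[0,0,0]},
  {"gripper":0,"offset":[0,0,0],"rotation":[0,0,0]},
  {"gripper":0,"offset":[0,0,0],"rotation":[0,0,0]},
  {"gripper":0,"offset":[0,0,0],"rotation":[0,0,0]},
  {"gripper":0,"offset":[0,0,0],"rotation":[0,0,0]},
  {"gripper":0,"offset":[0,0,0],"rotation":[0,0,0]},
  {"gripper":0,"offset":[0,0,-0.005],"rotation":[0,0,0]},
  {"gripper":0,"offset":[0,0,-0.02],"rotation":[0,0,0]},
  {"gripper":0,"offset":[0,0,-0.025],"rotation":[0,0,0]},
  {"gripper":0,"offset":[0,0,-0.025],"rotation":[0,0,0]},
  {"gripper":0,"offset":[0,0,-0.02],"rotation":[0,0,0]},
  {"gripper":0,"offset":[0,0,0],"rotation":[0,0,0]},
  {"gripper":0,"offset":[0,0,0],"rotation":[0,0,0]},
], newtons=50)

```text
clock: 8.55
position: [0.5891, -0.194, 0.0893]
ee_rot: [0.707, 0.707, 0.0, 0.0]
ft_force: [-0.0, -0.0, 0.1]
grip_width: 0.35
grasp_force: 49.5
```

```bash
python3 - <<'E'
from h import *
o=manip.get_obs(); s=imaging.camera("side"); w=imaging.camera("wrist")
cv2.imwrite("pics/w6.png",np.hstack([cv2.resize(w,(400,300)),cv2.resize(s[200:320,240:400],(400,300))]))
print(o["position"],o["grip_width"],o["grasp_force"],o["ft_force"])
for c in("red","brass"): print(c,blobs("wrist",w,o,c))
E
```

```text
[ 0.58908699 -0.19399059  0.0892793 ] 0.3499448140533808 49.47420358657837 [-0.01239567 -0.03186161  0.1328624 ]
red [(4500, [281.0, 278.7], [0.5886, -0.2428])]
brass [(1054, [281.8, 291.1], [0.5892, -0.253])]
```

View pics/w6.png

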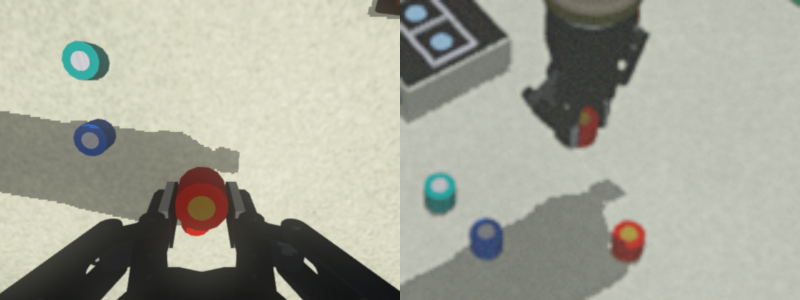

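Held upright, with the face about 31 mm behind the TCP as predicted. Next I carry it to compartment 2.

>>> jog_arm([
  {"gripper":0,"offset":[0.01,0.001,0],"rotation":[0,0,0]},
  {"gripper":0,"offset":[0.022,0.0013,0],"rotation":[0,0,0]},
  {"gripper":0,"offset":[0.024,0.0013,0],"rotation":[0,0,0]},
  {"gripper":0,"offset":[0.024,0.0013,0],"rotation":[0,0,0]},
  {"gripper":0,"offset":[0.024,0.0013,0],"rotation":[0,0,0]},
  {"gripper":0,"offset":[0.024,0.0013,0],"rotation":[0,0,0]},
  {"gripper":0,"offset":[0.024,0.0013,0],"rotation":[0,0,0]},
  {"gripper":0,"offset":[0.024,0.0013,0],"rotation":[0,0,0]},
  {"gripper":0,"offset":[0.024,0.0013,0],"rotation":[0,0,0]},
  {"gripper":0,"offset":[0.024,0.0013,0],"rotation":[0,0,0]},
  {"gripper":0,"offset":[0.024,0.0013,0],"rotation":[0,0,0]},
  {"gripper":0,"offset":[0.024,0.0013,0],"rotation":[0,0,0]},
  {"gripper":0,"offset":[0.024,0.0013,0],"rotation":[0,0,0]},
  {"gripper":0,"offset":[0.016,0.0013,0],"rotation":[0,0,0]},
  {"gripper":0,"offset":[0,0,0],"rotation":[0,0,0]},
  {"gripper":0,"offset":[0,0,0],"rotation":[0,0,0]},
])

```text
clock: 10.25
position: [0.6067, 0.1174, 0.0887]
ee_rot: [0.707, 0.707, -0.0, 0.0]
ft_force: [0.4, -0.5, -0.7]
grip_width: 0.355
grasp_force: 49.5
```

```bash
python3 - <<'E'
from h import *
o=manip.get_obs(); w=imaging.camera("wrist"); cv2.imwrite("pics/w7.png",w); np.save("w7.npy",w)
print(o["position"],o["grip_width"],o["grasp_force"])
hsv=cv2.cvtColor(w,cv2.COLOR_BGR2HSV); m=cv2.inRange(hsv,(90,40,120),(115,140,255))
n,_,st,c=cv2.connectedComponentsWithStats(m)
for i in range(1,n):
    if st[i,4]>60: print(st[i],c[i].round(1),ray("wrist",c[i],.045,o).round(4))
print("brass",blobs("wrist",w,o,"brass"))
E
```

```text
[0.60672341 0.11744816 0.08870263] 0.35539006144700575 49.478405714035034
[ 273  126   40   40 1233] [292.3 145.7] [0.6128 0.1668 0.045 ]
[266 210  34  26 699] [282.7 223. ] [0.6073 0.1192 0.045 ]
[251 345  32  26 657] [266.2 357.5] [0.5957 0.0173 0.045 ]
brass [(1779, [22.3, 178.7], [0.4366, 0.1426]), (1075, [281.8, 291.1], [0.6068, 0.0588]), (79, [494.5, 349.8], [0.772, 0.007]), (77, [517.5, 355.6], [0.791, 0.0016])]
```

View pics/w7.png

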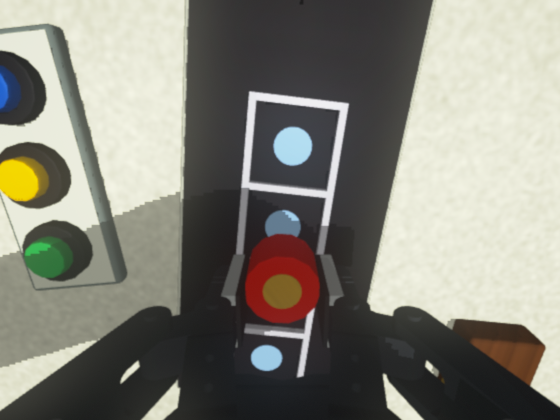

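Measured cells: c0 (0.5957, 0.0173), c3 (0.6128, 0.1668), so c2 = (0.607, 0.117), directly under the TCP. I'll lower and release.

>>> jog_arm([
  {"gripper":0,"offset":[0,0,0.012],"rotation":[0,0,0]},
  {"gripper":0,"offset":[0,0,0.014],"rotation":[0,0,0]},
  {"gripper":0,"offset":[0,0,0.012],"rotation":[0,0,0]},
  {"gripper":0,"offset":[0,0,0.006],"rotation":[0,0,0]},
  {"gripper":0,"offset":[0,0,0.003],"rotation":[0,0,0]},
  {"gripper":0,"offset":[0,0,0.0015],"rotation":[0,0,0]},
  {"gripper":0,"offset":[0,0,0],"rotation":[0,0,0]},
])

```text
clock: 11.0
position: [0.6071, 0.1181, 0.0408]
ee_rot: [0.707, 0.707, 0.0, 0.0]
ft_force: [-0.5, 0.5, 0.2]
grip_width: 0.355
grasp_force: 49.5
```

>>> jog_arm([
  {"gripper":0,"offset":[0,0,0.001],"rotation":[0,0,0]},
  {"gripper":0.55,"offset":[0,0,0],"rotation":[0,0,0]},
  {"gripper":0.55,"offset":[0,0,0],"rotation":[0,0,0]},
  {"gripper":0.55,"offset":[0,0,0],"rotation":[0,0,0]},
  {"gripper":0.6,"offset":[0,0,-0.01],"rotation":[0,0,0]},
  {"gripper":0.6,"offset":[0,0,-0.02],"rotation":[0,0,0]},
  {"gripper":0.6,"offset":[0,0,-0.02],"rotation":[0,0,0]},
  {"gripper":0.6,"offset":[0,0,-0.02],"rotation":[0,0,0]},
  {"gripper":0.6,"offset":[-0.03,-0.012,0],"rotation":[0,0,0]},
  {"gripper":0.6,"offset":[-0.03,-0.012,0],"rotation":[0,0,0]},
  {"gripper":0.6,"offset":[-0.03,-0.012,0],"rotation":[0,0,0]},
  {"gripper":0.6,"offset":[-0.03,-0.012,0],"rotation":[0,0,0]},
  {"gripper":0.6,"offset":[-0.03,-0.012,0],"rotation":[0,0,0]},
  {"gripper":0.6,"offset":[-0.03,-0.012,0],"rotation":[0,0,0]},
  {"gripper":0.6,"offset":[-0.03,-0.012,0],"rotation":[0,0,0]},
  {"gripper":0.6,"offset":[-0.03,-0.012,0],"rotation":[0,0,0]},
  {"gripper":0.6,"offset":[-0.03,-0.012,0],"rotation":[0,0,0]},
  {"gripper":0.6,"offset":[-0.027,-0.014,0],"rotation":[0,0,0]},
  {"gripper":0.6,"offset":[0,0,0],"rotation":[0,0,0]},
  {"gripper":0.6,"offset":[0,0,0],"rotation":[0,0,0]},
])

```text
clock: 13.0
position: [0.4851, -0.1793, 0.1104]
ee_rot: [0.708, 0.707, 0.0, 0.0]
ft_force: [0.4, 0.3, 0.2]
grip_width: 0.599
grasp_force: 0.0
```

```bash
cat >> h.py <<'E'
def face(o,w,xy,r=.05):
    """fit of the metal face (least saturated blob inside resin) near xy, at z=.025"""
    yy,xx=np.mgrid[0:420,0:560]
    cx,cy=proj("wrist",[xy[0],xy[1],.025],o)
    return cx,cy
E
python3 - <<'E'
from h import *
o=manip.get_obs(); w=imaging.camera("wrist"); s=imaging.camera("side"); np.save("w8.npy",w); cv2.imwrite("pics/w8.png",w)
print(o["position"],o["grip_width"],o["clock"])
print("blue",blobs("wrist",w,o,"blue")); print("side red",blobs("side",s,o,"red",.06,15),"brass",blobs("side",s,o,"brass",.07,8))
print("expect red top px",proj("side",[.607,.117,.07]),"blue scene",blobs("scene",imaging.camera("scene"),o,"blue",.02,15))
E
```

```text
[ 0.48509056 -0.17930363  0.1103932 ] 0.5985677017913665 13.0
blue [(330, [286.3, 194.2], [0.4885, -0.1705])]
side red [(127, [235.3, 191.3], [0.6023, 0.1141]), (123, [330.7, 296.7], [0.5556, -0.2913]), (139, [386.3, 329.1], [0.5861, -0.4264])] brass [(52, [82.9, 35.6], [0.6809, 1.1556]), (39, [128.8, 168.6], [0.4301, 0.3733]), (35, [143.4, 174.6], [0.4476, 0.3248]), (25, [235.4, 187.2], [0.6062, 0.1177]), (13, [308.1, 204.2], [0.7083, -0.0571]), (85, [180.2, 222.1], [0.4251, 0.1105]), (37, [331.1, 293.0], [0.558, -0.2891])]
expect red top px [235.79750495 187.2325464 ] blue scene [(1471, [106.1, 11.9], [-0.4097, -1.4217]), (1345, [525.0, 8.6], [-1.2788, 0.5382]), (1599, [302.5, 50.3], [-0.3645, -0.3424]), (3811, [488.5, 82.5], [-0.3673, 0.4137]), (92, [253.5, 177.4], [0.4948, -0.1737]), (72, [388.4, 195.6], [0.423, 0.2006]), (65, [455.2, 210.9], [0.4148, 0.3761])]
```

```bash
cat >> h.py <<'E'
def specimen(o,w,lo,hi,approx,z=.025,show=True):
    """resin mask near approx; hole (metal face) centroid -> world xy"""
    c=proj("wrist",[*approx,z],o); m=cv2.inRange(cv2.cvtColor(w,cv2.COLOR_BGR2HSV),lo,hi)
    n,l,st,ce=cv2.connectedComponentsWithStats(m); out=[]
    for i in range(1,n):
        if st[i,4]<200 or np.hypot(*(ce[i]-c))>60: continue
        mi=(l==i).astype(np.uint8); cs,h=cv2.findContours(mi,cv2.RETR_CCOMP,cv2.CHAIN_APPROX_NONE)
        for k,q in enumerate(cs):
            a=cv2.contourArea(q)
            if a>60: (x,y),ax,_=cv2.fitEllipse(q); out.append(("hole" if h[0][k][3]>=0 else "outer",a,np.round([x,y,*ax],1).tolist(),ray("wrist",(x,y),z,o)[:2].round(4).tolist()))
    return out
E
python3 - <<'E'
from h import *
o=manip.get_obs(); w=np.load("w8.npy")
for S in(60,90,110): print(S,specimen(o,w,(105,S,20),(130,255,255),(.485,-.179)))
E
```

```text
60 [('outer', 1471.5, [281.5, 203.4, 41.0, 45.8], [0.4855, -0.1759]), ('hole', 388.0, [281.5, 207.1, 21.8, 22.8], [0.4855, -0.1787])]
90 [('outer', 1296.5, [281.6, 205.0, 40.3, 41.3], [0.4855, -0.1771]), ('hole', 408.5, [281.5, 207.1, 22.3, 23.5], [0.4854, -0.1787])]
110 [('outer', 1219.5, [281.6, 205.5, 39.0, 39.8], [0.4855, -0.1774]), ('hole', 434.0, [281.5, 207.3, 22.9, 24.3], [0.4855, -0.1788])]
```

>>> jog_arm([
  {"gripper":0.6,"offset":[0.0005,0.0004,0.02],"rotation":[0,0,0]},
  {"gripper":0.6,"offset":[0,0,0.02],"rotation":[0,0,0]},
  {"gripper":0.6,"offset":[0,0,0.02],"rotation":[0,0,0]},
  {"gripper":0.6,"offset":[0,0,0.02],"rotation":[0,0,0]},
  {"gripper":0.6,"offset":[0,0,0.018],"rotation":[0,0,0]},
  {"gripper":0.6,"offset":[0,0,0.012],"rotation":[0,0,0]},
  {"gripper":0.6,"offset":[0,0,0.006],"rotation":[0,0,0]},
  {"gripper":0.6,"offset":[0,0,0],"rotation":[0,0,0]},
  {"gripper":0,"offset":[0,0,0],"rotation":[0,0,0]},
  {"gripper":0,"offset":[0,0,0],"rotation":[0,0,0]},
  {"gripper":0,"offset":[0,0,0],"rotation":[0,0,0]},
  {"gripper":0,"offset":[0,0,0],"rotation":[0,0,0]},
  {"gripper":0,"offset":[0,0,0],"rotation":[0,0,0]},
  {"gripper":0,"offset":[0,0,-0.005],"rotation":[0,0,0]},
  {"gripper":0,"offset":[0,0,-0.02],"rotation":[0,0,0]},
  {"gripper":0,"offset":[0,0,-0.025],"rotation":[0,0,0]},
  {"gripper":0,"offset":[0,0,-0.025],"rotation":[0,0,0]},
  {"gripper":0,"offset":[0,0,-0.02],"rotation":[0,0,0]},
  {"gripper":0,"offset":[0,0,0],"rotation":[0,0,0]},
])

```text
clock: 15.05
position: [0.487, -0.1791, 0.0918]
ee_rot: [0.707, 0.707, 0.001, 0.002]
ft_force: [0.3, -0.7, -0.7]
grip_width: 0.354
grasp_force: 49.5
```

>>> jog_arm([
  {"gripper":0,"offset":[0.0224,0.0104,0],"rotation":[0,0,0]},
  {"gripper":0,"offset":[0.0224,0.0104,0],"rotation":[0,0,0]},
  {"gripper":0,"offset":[0.0224,0.0104,0],"rotation":[0,0,0]},
  {"gripper":0,"offset":[0.0224,0.0104,0],"rotation":[0,0,0]},
  {"gripper":0,"offset":[0.0224,0.0104,0],"rotation":[0,0,0]},
  {"gripper":0,"offset":[0.0224,0.0104,0],"rotation":[0,0,0]},
  {"gripper":0,"offset":[0.0224,0.0104,0],"rotation":[0,0,0]},
  {"gripper":0,"offset":[0.0224,0.0104,0],"rotation":[0,0,0]},
  {"gripper":0,"offset":[0.0224,0.0104,0],"rotation":[0,0,0]},
  {"gripper":0,"offset":[0.0224,0.0104,0],"rotation":[0,0,0]},
  {"gripper":0,"offset":[0.0224,0.0104,0],"rotation":[0,0,0]},
  {"gripper":0,"offset":[0,0,0],"rotation":[0,0,0]},
  {"gripper":0,"offset":[0,0,0],"rotation":[0,0,0]},
])

```text
clock: 16.35
position: [0.5992, 0.068, 0.0878]
ee_rot: [0.707, 0.707, -0.001, -0.0]
ft_force: [0.0, -0.5, -0.5]
grip_width: 0.351
grasp_force: 49.5
```

```bash
python3 - <<'E'
from h import *
o=manip.get_obs(); w=imaging.camera("wrist"); print(o["position"],o["grip_width"])
for z in (.1225,): print(specimen(o,w,(105,110,20),(130,255,255),o["position"][:2],o["position"][2]+.03))
s=imaging.camera("side"); print("brass",[b for b in blobs("side",s,o,"brass",.07,8)if b[1][0]>200])
E
```

```text
[0.59922183 0.06797076 0.08780615] 0.3510137732548816
[('outer', 5290.0, [281.8, 281.5, 75.0, 90.2], [0.5993, 0.0716]), ('hole', 1141.0, [281.9, 293.9, 36.1, 40.3], [0.5993, 0.0658])]
brass [(164, [207.2, 152.8], [0.6329, 0.2832]), (13, [308.2, 204.4], [0.7082, -0.0578]), (36, [331.0, 292.9], [0.558, -0.2889])]
```

>>> jog_arm([
  {"gripper":0,"offset":[-0.0005,0.002,0.012],"rotation":[0,0,0]},
  {"gripper":0,"offset":[0,0,0.014],"rotation":[0,0,0]},
  {"gripper":0,"offset":[0,0,0.012],"rotation":[0,0,0]},
  {"gripper":0,"offset":[0,0,0.006],"rotation":[0,0,0]},
  {"gripper":0,"offset":[0,0,0.003],"rotation":[0,0,0]},
  {"gripper":0,"offset":[0,0,0.001],"rotation":[0,0,0]},
  {"gripper":0,"offset":[0,0,0],"rotation":[0,0,0]},
])

```text
clock: 17.15
position: [0.6019, 0.0675, 0.0409]
ee_rot: [0.707, 0.707, 0.0, 0.0]
ft_force: [0.5, -0.1, 0.1]
grip_width: 0.359
grasp_force: 49.5
```

>>> jog_arm([
  {"gripper":0,"offset":[0,0,0.001],"rotation":[0,0,0]},
  {"gripper":0,"offset":[0,0,0.001],"rotation":[0,0,0]},
  {"gripper":0,"offset":[0,0,0],"rotation":[0,0,0]},
])

```text
clock: 17.45
position: [0.6022, 0.0675, 0.0397]
ee_rot: [0.707, 0.707, 0.0, 0.0]
ft_force: [-2.7, 0.0, 6.4]
grip_width: 0.351
grasp_force: 50.2
```

>>> jog_arm([
  {"gripper":0.55,"offset":[0,0,0],"rotation":[0,0,0]},
  {"gripper":0.55,"offset":[0,0,0],"rotation":[0,0,0]},
  {"gripper":0.55,"offset":[0,0,0],"rotation":[0,0,0]},
  {"gripper":0.6,"offset":[0,0,-0.01],"rotation":[0,0,0]},
  {"gripper":0.6,"offset":[0,0,-0.02],"rotation":[0,0,0]},
  {"gripper":0.6,"offset":[0,0,-0.02],"rotation":[0,0,0]},
  {"gripper":0.6,"offset":[0,0,-0.02],"rotation":[0,0,0]},
  {"gripper":0.6,"offset":[-0.034,-0.0115,0],"rotation":[0,0,0]},
  {"gripper":0.6,"offset":[-0.034,-0.0115,0],"rotation":[0,0,0]},
  {"gripper":0.6,"offset":[-0.034,-0.0115,0],"rotation":[0,0,0]},
  {"gripper":0.6,"offset":[-0.034,-0.0115,0],"rotation":[0,0,0]},
  {"gripper":0.6,"offset":[-0.034,-0.0115,0],"rotation":[0,0,0]},
  {"gripper":0.6,"offset":[-0.034,-0.0115,0],"rotation":[0,0,0]},
  {"gripper":0.6,"offset":[-0.034,-0.0115,0],"rotation":[0,0,0]},
  {"gripper":0.6,"offset":[-0.034,-0.0115,0],"rotation":[0,0,0]},
  {"gripper":0.6,"offset":[-0.034,-0.0115,0],"rotation":[0,0,0]},
  {"gripper":0.6,"offset":[-0.034,-0.0115,0],"rotation":[0,0,0]},
  {"gripper":0.6,"offset":[-0.034,-0.012,0],"rotation":[0,0,0]},
  {"gripper":0.6,"offset":[0,0,0],"rotation":[0,0,0]},
  {"gripper":0.6,"offset":[0,0,0],"rotation":[0,0,0]},
])

```text
clock: 19.45
position: [0.4746, -0.3071, 0.1092]
ee_rot: [0.708, 0.706, 0.0, 0.0]
ft_force: [0.4, 1.0, -0.2]
grip_width: 0.6
grasp_force: 0.0
```

```bash
python3 - <<'E'
from h import *
o=manip.get_obs(); w=imaging.camera("wrist"); print(o["position"],o["ee_rot"]); np.save("w9.npy",w); cv2.imwrite("pics/w9.png",w)
for V in(50,70): print(V,specimen(o,w,(0,0,0),(180,255,V),(.475,-.307)))
s=imaging.camera("side"); print("brass",[b for b in blobs("side",s,o,"brass",.07,8)if b[1][0]>200]); print("blue",blobs("side",s,o,"blue",.06,10),proj("side",[.602,.0675,.06]))
E
```

```text
[ 0.47457802 -0.30714675  0.10917444] [7.07733349e-01 7.06479590e-01 2.13939715e-04 2.22771555e-04]
50 []
70 [('outer', 1411.5, [280.8, 206.3, 40.0, 45.0], [0.4739, -0.3073]), ('hole', 380.5, [281.3, 209.7, 21.3, 24.4], [0.4743, -0.3099]), ('hole', 81.5, [290.3, 195.1, 6.4, 21.9], [0.4809, -0.2987])]
brass [(38, [331.1, 293.1], [0.5578, -0.2892])]
blue [(45, [245.7, 206.1], [0.5887, 0.0528]), (63, [166.7, 211.2], [0.4243, 0.1741])] [246.11670766 200.63129012]
```

>>> jog_arm([
  {"gripper":0.6,"offset":[-0.0025,0,0.02],"rotation":[0,0,0]},
  {"gripper":0.6,"offset":[0,0,0.02],"rotation":[0,0,0]},
  {"gripper":0.6,"offset":[0,0,0.02],"rotation":[0,0,0]},
  {"gripper":0.6,"offset":[0,0,0.02],"rotation":[0,0,0]},
  {"gripper":0.6,"offset":[0,0,0.018],"rotation":[0,0,0]},
  {"gripper":0.6,"offset":[0,0,0.011],"rotation":[0,0,0]},
  {"gripper":0.6,"offset":[0,0,0.006],"rotation":[0,0,0]},
  {"gripper":0.6,"offset":[0,0,0],"rotation":[0,0,0]},
  {"gripper":0,"offset":[0,0,0],"rotation":[0,0,0]},
  {"gripper":0,"offset":[0,0,0],"rotation":[0,0,0]},
  {"gripper":0,"offset":[0,0,0],"rotation":[0,0,0]},
  {"gripper":0,"offset":[0,0,0],"rotation":[0,0,0]},
  {"gripper":0,"offset":[0,0,0],"rotation":[0,0,0]},
  {"gripper":0,"offset":[0,0,-0.005],"rotation":[0,0,0]},
  {"gripper":0,"offset":[0,0,-0.02],"rotation":[0,0,0]},
  {"gripper":0,"offset":[0,0,-0.025],"rotation":[0,0,0]},
  {"gripper":0,"offset":[0,0,-0.025],"rotation":[0,0,0]},
  {"gripper":0,"offset":[0,0,-0.02],"rotation":[0,0,0]},
  {"gripper":0,"offset":[0,0,0],"rotation":[0,0,0]},
])

```text
clock: 21.45
position: [0.4762, -0.3101, 0.0919]
ee_rot: [0.707, 0.707, 0.001, 0.002]
ft_force: [0.5, -0.1, -0.2]
grip_width: 0.355
grasp_force: 49.5
```

>>> jog_arm([
  {"gripper":0,"offset":[0.0252,0.0093,0],"rotation":[0,0,0]},
  {"gripper":0,"offset":[0.0252,0.0093,0],"rotation":[0,0,0]},
  {"gripper":0,"offset":[0.0252,0.0093,0],"rotation":[0,0,0]},
  {"gripper":0,"offset":[0.0252,0.0093,0],"rotation":[0,0,0]},
  {"gripper":0,"offset":[0.0252,0.0093,0],"rotation":[0,0,0]},
  {"gripper":0,"offset":[0.0252,0.0093,0],"rotation":[0,0,0]},
  {"gripper":0,"offset":[0.0252,0.0093,0],"rotation":[0,0,0]},
  {"gripper":0,"offset":[0.0252,0.0093,0],"rotation":[0,0,0]},
  {"gripper":0,"offset":[0.0252,0.0093,0],"rotation":[0,0,0]},
  {"gripper":0,"offset":[0.0252,0.0093,0],"rotation":[0,0,0]},
  {"gripper":0,"offset":[0.0252,0.0093,0],"rotation":[0,0,0]},
  {"gripper":0,"offset":[0.0252,0.0093,0],"rotation":[0,0,0]},
  {"gripper":0,"offset":[0.0252,0.0093,0],"rotation":[0,0,0]},
  {"gripper":0,"offset":[0,0,0],"rotation":[0,0,0]},
  {"gripper":0,"offset":[0,0,0],"rotation":[0,0,0]},
])

```text
clock: 22.95
position: [0.5952, 0.0188, 0.0879]
ee_rot: [0.707, 0.708, -0.0, -0.0]
ft_force: [-1.1, -0.7, -0.4]
grip_width: 0.356
grasp_force: 49.5
```

```bash
python3 - <<'E'
from h import *
o=manip.get_obs(); w=imaging.camera("wrist"); s=imaging.camera("side"); print(o["position"],o["grip_width"])
cv2.imwrite("pics/w10.png",np.hstack([cv2.resize(w,(400,300)),cv2.resize(s[140:260,180:340],(400,300))]))
E
```

```text
[0.5951522  0.0188002  0.08785428] 0.3557021933602174
```

View pics/w10.png

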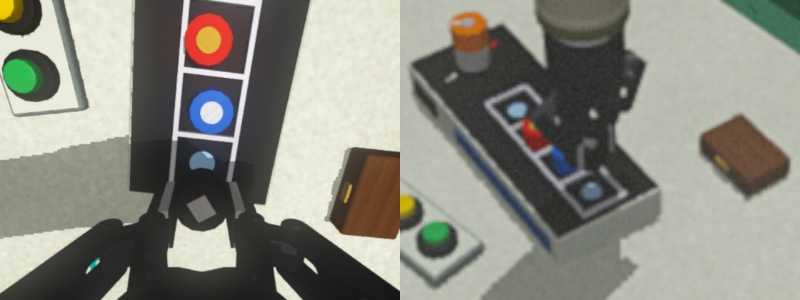

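Red and blue are upright in c2 and c1, and black is held upright over c0. I'll lower it and release.

>>> jog_arm([
  {"gripper":0,"offset":[-0.001,0.0005,0.012],"rotation":[0,0,0]},
  {"gripper":0,"offset":[0,0,0.014],"rotation":[0,0,0]},
  {"gripper":0,"offset":[0,0,0.012],"rotation":[0,0,0]},
  {"gripper":0,"offset":[0,0,0.006],"rotation":[0,0,0]},
  {"gripper":0,"offset":[0,0,0.003],"rotation":[0,0,0]},
  {"gripper":0,"offset":[0,0,0.001],"rotation":[0,0,0]},
  {"gripper":0,"offset":[0,0,0.001],"rotation":[0,0,0]},
  {"gripper":0,"offset":[0,0,0],"rotation":[0,0,0]},
])

```text
clock: 23.85
position: [0.5964, 0.0176, 0.04]
ee_rot: [0.707, 0.707, 0.0, 0.0]
ft_force: [0.3, -0.5, -0.4]
grip_width: 0.355
grasp_force: 49.5
```

>>> jog_arm([
  {"gripper":0,"offset":[0,0,0.001],"rotation":[0,0,0]},
  {"gripper":0.55,"offset":[0,0,0],"rotation":[0,0,0]},
  {"gripper":0.55,"offset":[0,0,0],"rotation":[0,0,0]},
  {"gripper":0.55,"offset":[0,0,0],"rotation":[0,0,0]},
  {"gripper":0.6,"offset":[0,0,-0.01],"rotation":[0,0,0]},
  {"gripper":0.6,"offset":[0,0,-0.03],"rotation":[0,0,0]},
  {"gripper":0.6,"offset":[0,0,-0.03],"rotation":[0,0,0]},
  {"gripper":0.75,"offset":[0,0,-0.03],"rotation":[0,0,0]},
  {"gripper":0.75,"offset":[0,0,-0.03],"rotation":[0,0,0]},
  {"gripper":0.75,"offset":[0.027,0.003,0],"rotation":[0,0,0]},
  {"gripper":0.75,"offset":[0.027,0.003,0],"rotation":[0,0,0]},
  {"gripper":0.75,"offset":[0.027,0.003,0],"rotation":[0,0,0]},
  {"gripper":0.75,"offset":[0.027,0.003,0],"rotation":[0,0,0]},
  {"gripper":0.75,"offset":[0.027,0.003,0],"rotation":[0,0,0]},
  {"gripper":0.75,"offset":[0.027,0.003,0],"rotation":[0,0,0]},
  {"gripper":0.75,"offset":[0.027,0.003,0],"rotation":[0,0,0]},
  {"gripper":0.75,"offset":[0.027,0.003,0],"rotation":[0,0,0]},
  {"gripper":0.75,"offset":[0.027,0.003,0],"rotation":[0,0,0]},
  {"gripper":0.75,"offset":[0,0,0],"rotation":[0,0,0]},
  {"gripper":0.75,"offset":[0,0,0],"rotation":[0,0,0]},
])

```text
clock: 25.85
position: [0.623, 0.2609, 0.169]
ee_rot: [0.707, 0.707, 0.0, 0.0]
ft_force: [0.1, -0.3, -0.1]
grip_width: 0.752
grasp_force: 0.0
```

```bash
python3 - <<'E'
from h import *
o=manip.get_obs(); w=imaging.camera("wrist"); s=imaging.camera("side"); print(o["position"],o["joint_pos"].round(2)); np.save("w11.npy",w)
cv2.imwrite("pics/w11.png",np.hstack([cv2.resize(w,(480,360)),cv2.resize(s[140:260,200:300],(300,360))]))
hsv=cv2.cvtColor(w,cv2.COLOR_BGR2HSV); m=cv2.inRange(hsv,(4,150,100),(20,255,255)); n,l,st,c=cv2.connectedComponentsWithStats(m)
for i in range(1,n):
    if st[i,4]>200: print(st[i],c[i].round(1),ray("wrist",c[i],.102,o).round(4))
E
```

```text
[0.62299352 0.26090089 0.16899262] [-0.37  0.47 -0.14  1.38  0.06  1.3  -0.5 ]
[  0   0  67  26 900] [37.6 10.1] [0.4819 0.3847 0.102 ]
[ 36  81  61  16 713] [66.6 88.3] [0.4906 0.3421 0.102 ]
[ 254  170   61   66 2646] [284.6 202.2] [0.6249 0.2691 0.102 ]
[422 402  16  18 204] [429.7 410.8] [0.7482 0.0854 0.102 ]
```

View pics/w11.png

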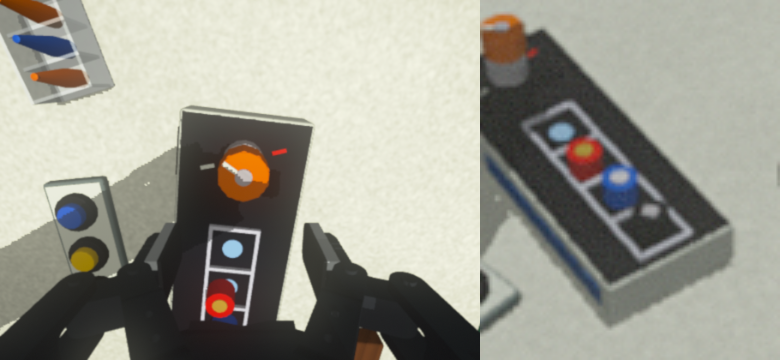

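All three specimens stand upright in c0–c2. The knob centre is at about (0.6242, 0.2655), and its stripe points up-left, which gives a turn of about 0.5 rad. I'll descend onto the knob and grip it.

>>> jog_arm([
  {"gripper":0.75,"offset":[0.0046,0.0012,0.01],"rotation":[0,0,0]},
  {"gripper":0.75,"offset":[0,0,0.02],"rotation":[0,0,0]},
  {"gripper":0.75,"offset":[0,0,0.02],"rotation":[0,0,0]},
  {"gripper":0.75,"offset":[0,0,0.02],"rotation":[0,0,0]},
  {"gripper":0.75,"offset":[0,0,0.02],"rotation":[0,0,0]},
  {"gripper":0.75,"offset":[0,0,0.01],"rotation":[0,0,0]},
  {"gripper":0.75,"offset":[0,0,0.004],"rotation":[0,0,0]},
  {"gripper":0.75,"offset":[0,0,0],"rotation":[0,0,0]},
  {"gripper":0,"offset":[0,0,0],"rotation":[0,0,0]},
  {"gripper":0,"offset":[0,0,0],"rotation":[0,0,0]},
  {"gripper":0,"offset":[0,0,0],"rotation":[0,0,0]},
  {"gripper":0,"offset":[0,0,0],"rotation":[0,0,0]},
  {"gripper":0,"offset":[0,0,0],"rotation":[0,0,0]},
  {"gripper":0,"offset":[0,0,0],"rotation":[0,0,0]},
], newtons=40)

```text
clock: 27.35
position: [0.6244, 0.2653, 0.0659]
ee_rot: [0.707, 0.707, 0.0, 0.0]
ft_force: [-4.6, -1.5, 5.3]
grip_width: 0.476
grasp_force: 40.2
```

>>> jog_arm([
  {"gripper":0,"offset":[0,0,0],"rotation":[0,0,-6]},
  {"gripper":0,"offset":[0,0,0],"rotation":[0,0,-6]},
  {"gripper":0,"offset":[0,0,0],"rotation":[0,0,-6]},
  {"gripper":0,"offset":[0,0,0],"rotation":[0,0,-6]},
  {"gripper":0,"offset":[0,0,0],"rotation":[0,0,-6]},
  {"gripper":0,"offset":[0,0,0],"rotation":[0,0,-6]},
  {"gripper":0,"offset":[0,0,0],"rotation":[0,0,-6]},
  {"gripper":0,"offset":[0,0,0],"rotation":[0,0,-6]},
  {"gripper":0,"offset":[0,0,0],"rotation":[0,0,0]},
  {"gripper":0,"offset":[0,0,0],"rotation":[0,0,0]},
])

```text
clock: 28.35
position: [0.6262, 0.2663, 0.0657]
ee_rot: [0.358, 0.934, 0.002, 0.002]
ft_force: [6.4, 4.1, -3.7]
grip_width: 0.48
grasp_force: 41.1
```

```bash
cat >> h.py <<'E'
def stripe(o,w,c,z):
    """light pixels on the knob's top face: angle of the stripe -> knob turn, rad"""
    hsv=cv2.cvtColor(w,cv2.COLOR_BGR2HSV); pts=[]
    cs=[]
    for r in np.arange(.007,.0195,.0015):
        for a in np.radians(np.arange(0,360,3)):
            u,v=proj("wrist",[c[0]+r*np.cos(a),c[1]+r*np.sin(a),z],o).round().astype(int)
            if 0<=u<560 and 0<=v<420 and hsv[v,u,1]<110 and hsv[v,u,2]>80: pts.append(a)
    if not pts: return None
    m=np.angle(np.mean(np.exp(1j*np.array(pts)))); return round(float(((np.pi-.114)-m+np.pi)%(2*np.pi)-np.pi),3),len(pts),round(float(abs(np.mean(np.exp(1j*np.array(pts))))),2)
E
python3 - <<'E'
from h import *
o=manip.get_obs(); w=imaging.camera("wrist"); print(o["position"],o["torque"],o["joint_pos"].round(2),R.from_quat(o["ee_rot"]).as_euler("ZYX",degrees=True).round(1))
c=(.6243,.2655)
np.save("w12.npy",w); print("now",stripe(o,w,c,.102))
o2=dict(o); o2["position"]=np.array([.623,.2609,.169]); o2["ee_rot"]=np.array([.7071,.7071,0,0]); print("w11",stripe(o2,np.load("w11.npy"),c,.102))
E
```

```text
[0.62624899 0.26631807 0.06567615] [ 0.9769569  -1.56782895 -0.0920407 ] [-0.26  0.58 -0.29  1.46  0.18  1.12  0.25] [1.380e+02 1.000e-01 1.797e+02]
now (0.282, 139, 0.34)
w11 (0.443, 119, 0.82)
```

>>> jog_arm([
  {"gripper":0.75,"offset":[0,0,0],"rotation":[0,0,0]},
  {"gripper":0.75,"offset":[0,0,0],"rotation":[0,0,0]},
  {"gripper":0.75,"offset":[0,0,0],"rotation":[0,0,0]},
  {"gripper":0.75,"offset":[0,0,0],"rotation":[0,0,0]},
  {"gripper":0.75,"offset":[0,0,0],"rotation":[0,0,0]},
  {"gripper":0.75,"offset":[0,0,0],"rotation":[0,0,0]},
])

```text
clock: 29.0
position: [0.6243, 0.2651, 0.0646]
ee_rot: [0.358, 0.934, -0.0, 0.0]
ft_force: [0.2, 0.0, -0.0]
grip_width: 0.747
grasp_force: 0.0
```

```bash
python3 - <<'E'
from h import *
o=manip.get_obs(); w=imaging.camera("wrist"); s=imaging.camera("side"); np.save("w13.npy",w); np.save("s13.npy",s)
print(o["position"],o["ft_force"])
for z in(.096,.102): print(z,stripe(o,w,(.6243,.2655),z))
def orange(s):
    m=cv2.inRange(cv2.cvtColor(s,cv2.COLOR_BGR2HSV),(4,150,100),(20,255,255)); n,l,st,c=cv2.connectedComponentsWithStats(m); return [(st[i].tolist(),c[i].round(1).tolist()) for i in range(1,n) if st[i,4]>60]
print("before",orange(np.load("side0.npy"))); print("now",orange(s)); print([proj("side",[.6243,.2655,z]).round(1).tolist() for z in(.096,.102)])
m=cv2.inRange(cv2.cvtColor(w,cv2.COLOR_BGR2HSV),(4,150,100),(20,255,255)); n,l,st,c=cv2.connectedComponentsWithStats(m)
for i in range(1,n):
    if st[i,4]>300: print(st[i],c[i])
E
```

```text
[0.62428005 0.26509847 0.06461977] [ 0.23534857  0.0243433  -0.03060455]
0.096 (0.218, 141, 0.31)
0.102 (0.454, 137, 0.82)
before [([201, 145, 14, 16, 141], [207.5, 152.9])]
now []
[[207.5, 150.1], [207.2, 148.5]]
[ 238  221  100  112 7565] [288.09966953 276.85432915]
```

>>> jog_arm([
  {"gripper":0.75,"offset":[0,0,-0.02],"rotation":[0,0,0]},
  {"gripper":0.75,"offset":[0,0,-0.02],"rotation":[0,0,0]},
  {"gripper":0.75,"offset":[0,0,-0.02],"rotation":[0,0,-8]},
  {"gripper":0.75,"offset":[0,0,-0.02],"rotation":[0,0,-8]},
  {"gripper":0.75,"offset":[0,0,-0.025],"rotation":[0,0,-8]},
  {"gripper":0.75,"offset":[0,0,0],"rotation":[0,0,-8]},
  {"gripper":0.75,"offset":[0,0,0],"rotation":[0,0,-8]},
  {"gripper":0.75,"offset":[0,0,0],"rotation":[0,0,0]},
  {"gripper":0.75,"offset":[0,0,0],"rotation":[0,0,0]},
])

```text
clock: 30.0
position: [0.6243, 0.265, 0.1695]
ee_rot: [0.02, 1.0, 0.0, -0.0]
ft_force: [0.9, -0.2, 0.1]
grip_width: 0.747
grasp_force: 0.0
```

```bash
python3 - <<'E'
from h import *
o=manip.get_obs(); w=imaging.camera("wrist"); s=imaging.camera("side"); sc=imaging.camera("scene"); np.save("w14.npy",w)
print(o["position"],o["joint_pos"].round(2))
def orange(s,lo=(4,150,60)):
    m=cv2.inRange(cv2.cvtColor(s,cv2.COLOR_BGR2HSV),lo,(20,255,255)); n,l,st,c=cv2.connectedComponentsWithStats(m); return [(st[i].tolist(),c[i].round(1).tolist()) for i in range(1,n) if st[i,4]>60]
for n,im in(("scene",sc),("side",s)): print(n,"before",orange(np.load(n+"0.npy")),"now",orange(im))
print("wrist",orange(w))
c=(.6243,.2655)
hsv=cv2.cvtColor(w,cv2.COLOR_BGR2HSV)
for z in(.096,.102):
    row=[]
    for a in range(0,360,10):
        q=[hsv[tuple(proj("wrist",[c[0]+r*np.cos(np.radians(a)),c[1]+r*np.sin(np.radians(a)),z],o).round().astype(int)[::-1])][1] for r in(.012,.014,.016)]
        row.append(int(np.mean(q)))
    print(z,row)
u=proj("wrist",[*c,.096],o).astype(int); print(u)
cv2.imwrite("pics/w14.png",np.hstack([cv2.resize(w,(480,360)),cv2.resize(s[120:240,170:270],(300,360))]))
E
```

```text
[0.62427725 0.26498459 0.1694632 ] [-0.17  0.51 -0.43  1.35  0.21  1.32  0.93]
scene before [([440, 202, 8, 14, 61], [443.6, 209.8]), ([463, 204, 9, 14, 65], [467.0, 211.8]), ([395, 226, 20, 20, 290], [404.0, 236.0]), ([247, 250, 33, 18, 142], [264.1, 258.8]), ([243, 255, 31, 18, 102], [258.6, 264.0]), ([239, 261, 32, 16, 74], [253.6, 268.4])] now [([440, 202, 8, 14, 63], [443.7, 209.5]), ([463, 204, 9, 14, 65], [467.0, 211.8]), ([394, 228, 20, 20, 291], [403.4, 237.9]), ([239, 249, 43, 28, 435], [260.1, 261.9])]
side before [([201, 145, 14, 16, 141], [207.5, 152.9])] now [([201, 147, 14, 15, 144], [208.0, 154.5])]
wrist [([73, 168, 23, 23, 151], [83.6, 179.0]), ([257, 177, 59, 64, 2520], [286.2, 208.9]), ([10, 345, 37, 17, 286], [28.5, 351.9])]
0.096 [238, 236, 234, 234, 233, 232, 232, 232, 232, 234, 234, 205, 207, 211, 215, 218, 225, 229, 155, 28, 174, 241, 243, 239, 237, 233, 230, 226, 220, 218, 236, 255, 254, 251, 246, 241]
0.102 [235, 232, 232, 230, 230, 231, 231, 231, 231, 232, 235, 231, 205, 209, 213, 218, 224, 228, 113, 31, 218, 239, 236, 236, 235, 232, 228, 223, 220, 224, 255, 254, 247, 244, 240, 236]
[285 213]
```

The stripe is at 190°, so the turn is about -0.29 rad. Both fixed cameras show the knob top about 1.7 px lower, which is the 6 mm drop, so it has clicked. Now I re-grip and turn clockwise about 172°.

>>> jog_arm([
  {"gripper":0.75,"offset":[0,0,0.02],"rotation":[0,0,0]},
  {"gripper":0.75,"offset":[0,0,0.025],"rotation":[0,0,0]},
  {"gripper":0.75,"offset":[0,0,0.025],"rotation":[0,0,0]},
  {"gripper":0.75,"offset":[0,0,0.02],"rotation":[0,0,0]},
  {"gripper":0.75,"offset":[0,0,0.014],"rotation":[0,0,0]},
  {"gripper":0.75,"offset":[0,0,0.005],"rotation":[0,0,0]},
  {"gripper":0.75,"offset":[0,0,0],"rotation":[0,0,0]},
  {"gripper":0,"offset":[0,0,0],"rotation":[0,0,0]},
  {"gripper":0,"offset":[0,0,0],"rotation":[0,0,0]},
  {"gripper":0,"offset":[0,0,0],"rotation":[0,0,0]},
  {"gripper":0,"offset":[0,0,0],"rotation":[0,0,0]},
  {"gripper":0,"offset":[0,0,0],"rotation":[0,0,0]},
  {"gripper":0,"offset":[0,0,0],"rotation":[0,0,0]},
], newtons=40)

```text
clock: 31.45
position: [0.6251, 0.2679, 0.063]
ee_rot: [0.017, 1.0, 0.002, 0.002]
ft_force: [0.2, 5.7, 3.9]
grip_width: 0.475
grasp_force: 41.7
```

>>> jog_arm([
  {"gripper":0,"offset":[0,0,0],"rotation":[0,0,4]},
  {"gripper":0,"offset":[0,0,0],"rotation":[0,0,6]},
  {"gripper":0,"offset":[0,0,0],"rotation":[0,0,6]},
  {"gripper":0,"offset":[0,0,0],"rotation":[0,0,6]},
  {"gripper":0,"offset":[0,0,0],"rotation":[0,0,6]},
  {"gripper":0,"offset":[0,0,0],"rotation":[0,0,6]},
  {"gripper":0,"offset":[0,0,0],"rotation":[0,0,6]},
  {"gripper":0,"offset":[0,0,0],"rotation":[0,0,6]},
  {"gripper":0,"offset":[0,0,0],"rotation":[0,0,6]},
  {"gripper":0,"offset":[0,0,0],"rotation":[0,0,6]},
  {"gripper":0,"offset":[0,0,0],"rotation":[0,0,6]},
  {"gripper":0,"offset":[0,0,0],"rotation":[0,0,6]},
  {"gripper":0,"offset":[0,0,0],"rotation":[0,0,6]},
  {"gripper":0,"offset":[0,0,0],"rotation":[0,0,6]},
  {"gripper":0,"offset":[0,0,0],"rotation":[0,0,0]},
  {"gripper":0,"offset":[0,0,0],"rotation":[0,0,0]},
])

```text
clock: 33.05
position: [0.6244, 0.2672, 0.0629]
ee_rot: [0.669, 0.743, 0.002, -0.0]
ft_force: [-4.3, 2.7, 6.6]
grip_width: 0.474
grasp_force: 42.0
```

>>> jog_arm([
  {"gripper":0,"offset":[0,0,0],"rotation":[0,0,6]},
  {"gripper":0,"offset":[0,0,0],"rotation":[0,0,6]},
  {"gripper":0,"offset":[0,0,0],"rotation":[0,0,6]},
  {"gripper":0,"offset":[0,0,0],"rotation":[0,0,6]},
  {"gripper":0,"offset":[0,0,0],"rotation":[0,0,6]},
  {"gripper":0,"offset":[0,0,0],"rotation":[0,0,6]},
  {"gripper":0,"offset":[0,0,0],"rotation":[0,0,6]},
  {"gripper":0,"offset":[0,0,0],"rotation":[0,0,6]},
  {"gripper":0,"offset":[0,0,0],"rotation":[0,0,6]},
  {"gripper":0,"offset":[0,0,0],"rotation":[0,0,6]},
  {"gripper":0,"offset":[0,0,0],"rotation":[0,0,6]},
  {"gripper":0,"offset":[0,0,0],"rotation":[0,0,6]},
  {"gripper":0,"offset":[0,0,0],"rotation":[0,0,6]},
  {"gripper":0,"offset":[0,0,0],"rotation":[0,0,6]},
  {"gripper":0,"offset":[0,0,0],"rotation":[0,0,4]},
  {"gripper":0,"offset":[0,0,0],"rotation":[0,0,0]},
  {"gripper":0,"offset":[0,0,0],"rotation":[0,0,0]},
])

```text
clock: 34.75
position: [0.6236, 0.268, 0.0629]
ee_rot: [0.997, 0.071, 0.0, -0.002]
ft_force: [-7.3, 3.1, 9.9]
grip_width: 0.476
grasp_force: 42.2
```

```bash
python3 - <<'E'
from h import *
o=manip.get_obs(); print(R.from_quat(o["ee_rot"]).as_euler("ZYX",degrees=True).round(1),o["torque"],o["joint_pos"].round(2))
E
```

```text
[   8.1   -0.  -179.8] [ 0.80475295  1.69611904 -0.01372261] [-0.59  0.57  0.16  1.48 -0.1   1.1  -1.84]
```

>>> jog_arm([
  {"gripper":0,"offset":[0,0,0],"rotation":[0,0,4]},
  {"gripper":0,"offset":[0,0,0],"rotation":[0,0,0]},
  {"gripper":0,"offset":[0,0,0],"rotation":[0,0,0]},
  {"gripper":0.75,"offset":[0,0,0],"rotation":[0,0,0]},
  {"gripper":0.75,"offset":[0,0,0],"rotation":[0,0,0]},
  {"gripper":0.75,"offset":[0,0,0],"rotation":[0,0,0]},
  {"gripper":0.75,"offset":[0,0,0],"rotation":[0,0,0]},
  {"gripper":0.75,"offset":[0,0,-0.02],"rotation":[0,0,0]},
  {"gripper":0.75,"offset":[0,0,-0.02],"rotation":[0,0,0]},
  {"gripper":0.75,"offset":[0,0,-0.02],"rotation":[0,0,0]},
  {"gripper":0.75,"offset":[0,0,-0.025],"rotation":[0,0,0]},
  {"gripper":0.75,"offset":[0,0,-0.025],"rotation":[0,0,0]},
  {"gripper":0.75,"offset":[0,0,0],"rotation":[0,0,-8]},
  {"gripper":0.75,"offset":[0,0,0],"rotation":[0,0,-8]},
  {"gripper":0.75,"offset":[0,0,0],"rotation":[0,0,-8]},
  {"gripper":0.75,"offset":[0,0,0],"rotation":[0,0,-8]},
  {"gripper":0.75,"offset":[0,0,0],"rotation":[0,0,-8]},
  {"gripper":0.75,"offset":[0,0,0],"rotation":[0,0,-8]},
  {"gripper":0.75,"offset":[0,0,0],"rotation":[0,0,0]},
  {"gripper":0.75,"offset":[0,0,0],"rotation":[0,0,0]},
])

```text
clock: 36.75
position: [0.6244, 0.2649, 0.1706]
ee_rot: [0.9, 0.436, -0.0, -0.0]
ft_force: [-0.4, -0.3, 0.1]
grip_width: 0.748
grasp_force: 0.0
```

```bash
cat >> h.py <<'E'
def angles(o,w,c,z):
    hsv=cv2.cvtColor(w,cv2.COLOR_BGR2HSV); row=[]
    for a in range(0,360,10):
        q=[hsv[tuple(proj("wrist",[c[0]+r*np.cos(np.radians(a)),c[1]+r*np.sin(np.radians(a)),z],o).round().astype(int)[::-1])][1] for r in(.012,.014,.016)]
        row.append(int(np.mean(q)))
    return row
E
python3 - <<'E'
from h import *
o=manip.get_obs(); w=imaging.camera("wrist"); s=imaging.camera("side")
print(o["position"],R.from_quat(o["ee_rot"]).as_euler("ZYX",degrees=True).round(1)); print(angles(o,w,(.6243,.266),.096))
m=cv2.inRange(cv2.cvtColor(s,cv2.COLOR_BGR2HSV),(4,150,60),(20,255,255)); n,l,st,c=cv2.connectedComponentsWithStats(m); print([(st[i].tolist(),c[i]) for i in range(1,n) if st[i,4]>60])
E
```

```text
[0.624387   0.26488669 0.1705739 ] [  51.7    0.  -180. ]
[255, 58, 15, 233, 255, 255, 255, 255, 255, 255, 255, 255, 255, 253, 222, 223, 226, 225, 228, 232, 235, 238, 240, 240, 244, 245, 243, 244, 246, 244, 255, 255, 255, 255, 255, 255]
[([201, 147, 14, 15, 149], array([207.61073826, 154.63087248]))]
```

The stripe is at 16°, so the turn is about 2.75 rad, still dropped. Next I go to the yellow key with the gripper shut.

>>> jog_arm([
  {"gripper":0,"offset":[0,0,0],"rotation":[0,0,-7.66]},
  {"gripper":0,"offset":[0,0,0],"rotation":[0,0,-7.66]},
  {"gripper":0,"offset":[0,0,0],"rotation":[0,0,-7.66]},
  {"gripper":0,"offset":[0,0,0],"rotation":[0,0,-7.66]},
  {"gripper":0,"offset":[0,0,0],"rotation":[0,0,-7.66]},
  {"gripper":0,"offset":[-0.015,-0.023,0.0025],"rotation":[0,0,0]},
  {"gripper":0,"offset":[-0.015,-0.023,0.0025],"rotation":[0,0,0]},
  {"gripper":0,"offset":[-0.015,-0.023,0.0025],"rotation":[0,0,0]},
  {"gripper":0,"offset":[-0.015,-0.023,0.0025],"rotation":[0,0,0]},
  {"gripper":0,"offset":[-0.015,-0.023,0.0025],"rotation":[0,0,0]},
  {"gripper":0,"offset":[-0.015,-0.023,0.0025],"rotation":[0,0,0]},
  {"gripper":0,"offset":[-0.015,-0.023,0.0025],"rotation":[0,0,0]},
  {"gripper":0,"offset":[-0.015,-0.023,0.0025],"rotation":[0,0,0]},
  {"gripper":0,"offset":[0,0,0],"rotation":[0,0,0]},
  {"gripper":0,"offset":[0,0,0],"rotation":[0,0,0]},
])

```text
clock: 38.35
position: [0.4412, 0.1442, 0.1511]
ee_rot: [0.706, 0.708, 0.001, 0.0]
ft_force: [0.2, 1.5, 0.3]
grip_width: -0.001
grasp_force: 0.0
```

```bash
python3 - <<'E'
from h import *
o=manip.get_obs(); w=imaging.camera("wrist"); np.save("w15.npy",w); cv2.imwrite("pics/w15.png",w)
print(o["position"],o["ee_rot"],o["grip_width"])
for k,lo,hi in(("y",(20,150,100),(34,255,255)),("b",(105,150,60),(125,255,255)),("g",(50,100,60),(80,255,255))):
    m=cv2.inRange(cv2.cvtColor(w,cv2.COLOR_BGR2HSV),lo,hi); n,l,st,c=cv2.connectedComponentsWithStats(m)
    print(k,[(st[i].tolist(),ray("wrist",(st[i,0]+st[i,2]/2,st[i,1]+st[i,3]/2),.033,o).round(4)[:2].tolist(),ray("wrist",c[i],.033,o).round(4)[:2].tolist()) for i in range(1,n) if st[i,4]>300])
E
```

```text
[0.44120771 0.14422166 0.15108846] [7.05922902e-01 7.08288369e-01 6.26044370e-04 2.24564586e-04] -0.0013069528443797613
y [([266, 178, 33, 33, 851], [0.442, 0.1437], [0.4417, 0.1443])]
b [([260, 110, 32, 34, 829], [0.4366, 0.1985], [0.4362, 0.1989]), ([450, 271, 54, 48, 1475], [0.6209, 0.0488], [0.6184, 0.051])]
g [([274, 238, 30, 27, 427], [0.4479, 0.0919], [0.4487, 0.0947])]
```

Keys: yellow (0.442, 0.1437), blue (0.4365, 0.1985), green extrapolated to (0.4475, 0.089). All are 55 mm apart as specified.

>>> jog_arm([
  {"gripper":0,"offset":[-0.0003,0.0007,0.03],"rotation":[0,0,0]},
  {"gripper":0,"offset":[0,0,0.03],"rotation":[0,0,0]},
  {"gripper":0,"offset":[0,0,0.03],"rotation":[0,0,0]},
  {"gripper":0,"offset":[0,0,0.02],"rotation":[0,0,0]},
  {"gripper":0,"offset":[0,0,0.01],"rotation":[0,0,0]},
  {"gripper":0,"offset":[0,0,0],"rotation":[0,0,0]},
  {"gripper":0,"offset":[0,0,0],"rotation":[0,0,0]},
])

```text
clock: 39.1
position: [0.4425, 0.1443, 0.0314]
ee_rot: [0.705, 0.709, 0.0, 0.0]
ft_force: [-0.1, 0.6, 0.5]
grip_width: -0.002
grasp_force: 0.0
```

>>> jog_arm([
  {"gripper":0,"offset":[0,0,0.002],"rotation":[0,0,0]},
  {"gripper":0,"offset":[0,0,0.002],"rotation":[0,0,0]},
  {"gripper":0,"offset":[0,0,0],"rotation":[0,0,0]},
])

```text
clock: 39.4
position: [0.4418, 0.1439, 0.0269]
ee_rot: [0.705, 0.709, 0.0, 0.0]
ft_force: [-0.3, 0.7, 0.0]
grip_width: 0.002
grasp_force: 0.0
```

>>> jog_arm([
  {"gripper":0,"offset":[0,0,0.002],"rotation":[0,0,0]},
  {"gripper":0,"offset":[0,0,0.002],"rotation":[0,0,0]},
  {"gripper":0,"offset":[0,0,0],"rotation":[0,0,0]},
])

```text
clock: 39.7
position: [0.442, 0.144, 0.0227]
ee_rot: [0.705, 0.709, 0.0, 0.0]
ft_force: [-0.5, -0.3, 4.5]
grip_width: 0.001
grasp_force: 1.8
```

>>> jog_arm([
  {"gripper":0,"offset":[0,0,0.002],"rotation":[0,0,0]},
  {"gripper":0,"offset":[0,0,0],"rotation":[0,0,0]},
])

```text
clock: 39.9
position: [0.442, 0.1439, 0.0207]
ee_rot: [0.705, 0.709, 0.0, 0.0]
ft_force: [-0.3, -0.6, 3.9]
grip_width: 0.003
grasp_force: 2.3
```

>>> jog_arm([
  {"gripper":0,"offset":[0,0,0.002],"rotation":[0,0,0]},
  {"gripper":0,"offset":[0,0,0],"rotation":[0,0,0]},
])

```text
clock: 40.1
position: [0.4421, 0.144, 0.0201]
ee_rot: [0.705, 0.709, 0.0, 0.0]
ft_force: [-6.9, -2.7, 23.9]
grip_width: 0.0
grasp_force: 12.3
```

Yellow is bottomed (24 N at TCP z 0.020). Blue next.

>>> jog_arm([
  {"gripper":0,"offset":[0,0,-0.01],"rotation":[0,0,0]},
  {"gripper":0,"offset":[0,0,-0.011],"rotation":[0,0,0]},
  {"gripper":0,"offset":[0,0,-0.011],"rotation":[0,0,0]},
  {"gripper":0,"offset":[0.018,-0.0018,0],"rotation":[0,0,0]},
  {"gripper":0,"offset":[0.018,-0.0018,0],"rotation":[0,0,0]},
  {"gripper":0,"offset":[0.0186,-0.0019,0],"rotation":[0,0,0]},
  {"gripper":0,"offset":[0,0,0],"rotation":[0,0,0]},
  {"gripper":0,"offset":[0,0,0.011],"rotation":[0,0,0]},
  {"gripper":0,"offset":[0,0,0.01],"rotation":[0,0,0]},
  {"gripper":0,"offset":[0,0,0.005],"rotation":[0,0,0]},
  {"gripper":0,"offset":[0,0,0.004],"rotation":[0,0,0]},
  {"gripper":0,"offset":[0,0,0.001],"rotation":[0,0,0]},
  {"gripper":0,"offset":[0,0,0],"rotation":[0,0,0]},
])

```text
clock: 41.4
position: [0.4356, 0.1972, 0.0203]
ee_rot: [0.706, 0.709, -0.001, 0.0]
ft_force: [-8.0, -6.2, 18.8]
grip_width: 0.003
grasp_force: 9.4
```

>>> jog_arm([
  {"gripper":0,"offset":[0,0,-0.01],"rotation":[0,0,0]},
  {"gripper":0,"offset":[0,0,-0.011],"rotation":[0,0,0]},
  {"gripper":0,"offset":[0,0,-0.01],"rotation":[0,0,0]},
  {"gripper":0,"offset":[-0.018,0.0018,0],"rotation":[0,0,0]},
  {"gripper":0,"offset":[-0.018,0.0018,0],"rotation":[0,0,0]},
  {"gripper":0,"offset":[-0.018,0.0018,0],"rotation":[0,0,0]},
  {"gripper":0,"offset":[-0.018,0.0018,0],"rotation":[0,0,0]},
  {"gripper":0,"offset":[-0.018,0.0018,0],"rotation":[0,0,0]},
  {"gripper":0,"offset":[-0.018,0.0018,0],"rotation":[0,0,0]},
  {"gripper":0,"offset":[0,0,0],"rotation":[0,0,0]},
  {"gripper":0,"offset":[0,0,0],"rotation":[0,0,0]},
])

```text
clock: 42.5
position: [0.4474, 0.0908, 0.051]
ee_rot: [0.705, 0.709, 0.0, 0.0]
ft_force: [0.4, 0.2, -0.5]
grip_width: -0.001
grasp_force: 0.0
```

>>> jog_arm([
  {"gripper":0,"offset":[0,0,0.011],"rotation":[0,0,0]},
  {"gripper":0,"offset":[0,0,0.01],"rotation":[0,0,0]},
  {"gripper":0,"offset":[0,0,0.005],"rotation":[0,0,0]},
  {"gripper":0,"offset":[0,0,0.004],"rotation":[0,0,0]},
  {"gripper":0,"offset":[0,0,0.001],"rotation":[0,0,0]},
  {"gripper":0,"offset":[0,0,0],"rotation":[0,0,0]},
  {"gripper":0,"offset":[0,0,0],"rotation":[0,0,0]},
])

```text
clock: 43.2
position: [0.4467, 0.0911, 0.0202]
ee_rot: [0.705, 0.709, -0.0, -0.001]
ft_force: [-9.1, 0.5, 18.2]
grip_width: -0.004
grasp_force: 9.3
```

Green is bottomed. I'll hold it for 2.3 s, then move back to yellow.

>>> jog_arm([
  {"gripper":0,"offset":[0,0,0],"rotation":[0,0,0]},
  {"gripper":0,"offset":[0,0,0],"rotation":[0,0,0]},
  {"gripper":0,"offset":[0,0,0],"rotation":[0,0,0]},
  {"gripper":0,"offset":[0,0,0],"rotation":[0,0,0]},
  {"gripper":0,"offset":[0,0,0],"rotation":[0,0,0]},
  {"gripper":0,"offset":[0,0,0],"rotation":[0,0,0]},
  {"gripper":0,"offset":[0,0,0],"rotation":[0,0,0]},
  {"gripper":0,"offset":[0,0,0],"rotation":[0,0,0]},
  {"gripper":0,"offset":[0,0,0],"rotation":[0,0,0]},
  {"gripper":0,"offset":[0,0,0],"rotation":[0,0,0]},
  {"gripper":0,"offset":[0,0,0],"rotation":[0,0,0]},
  {"gripper":0,"offset":[0,0,0],"rotation":[0,0,0]},
  {"gripper":0,"offset":[0,0,0],"rotation":[0,0,0]},
  {"gripper":0,"offset":[0,0,0],"rotation":[0,0,0]},
  {"gripper":0,"offset":[0,0,0],"rotation":[0,0,0]},
  {"gripper":0,"offset":[0,0,0],"rotation":[0,0,0]},
  {"gripper":0,"offset":[0,0,0],"rotation":[0,0,0]},
  {"gripper":0,"offset":[0,0,0],"rotation":[0,0,0]},
  {"gripper":0,"offset":[0,0,0],"rotation":[0,0,0]},
  {"gripper":0,"offset":[0,0,0],"rotation":[0,0,0]},
])

```text
clock: 45.2
position: [0.4467, 0.0911, 0.0202]
ee_rot: [0.705, 0.709, -0.0, -0.001]
ft_force: [-8.9, 0.3, 18.7]
grip_width: 0.003
grasp_force: 9.2
```

>>> jog_arm([
  {"gripper":0,"offset":[0,0,0],"rotation":[0,0,0]},
  {"gripper":0,"offset":[0,0,-0.01],"rotation":[0,0,0]},
  {"gripper":0,"offset":[0,0,-0.011],"rotation":[0,0,0]},
  {"gripper":0,"offset":[0,0,-0.01],"rotation":[0,0,0]},
  {"gripper":0,"offset":[0.0177,-0.0018,0],"rotation":[0,0,0]},
  {"gripper":0,"offset":[0.0177,-0.0018,0],"rotation":[0,0,0]},
  {"gripper":0,"offset":[0.0177,-0.0018,0],"rotation":[0,0,0]},
  {"gripper":0,"offset":[0,0,0],"rotation":[0,0,0]},
  {"gripper":0,"offset":[0,0,0.011],"rotation":[0,0,0]},
  {"gripper":0,"offset":[0,0,0.01],"rotation":[0,0,0]},
  {"gripper":0,"offset":[0,0,0.005],"rotation":[0,0,0]},
  {"gripper":0,"offset":[0,0,0.004],"rotation":[0,0,0]},
  {"gripper":0,"offset":[0,0,0.001],"rotation":[0,0,0]},
  {"gripper":0,"offset":[0,0,0],"rotation":[0,0,0]},
  {"gripper":0,"offset":[0,0,0],"rotation":[0,0,0]},
])

```text
clock: 46.7
position: [0.4413, 0.1424, 0.0203]
ee_rot: [0.706, 0.709, -0.001, 0.0]
ft_force: [-7.3, -5.2, 19.2]
grip_width: -0.001
grasp_force: 9.5
```

>>> jog_arm([
  {"gripper":0,"offset":[0,0,-0.015],"rotation":[0,0,0]},
  {"gripper":0,"offset":[0,0,-0.02],"rotation":[0,0,0]},
  {"gripper":0,"offset":[0,0,-0.025],"rotation":[0,0,0]},
  {"gripper":0,"offset":[0,0,-0.03],"rotation":[0,0,0]},
  {"gripper":0,"offset":[0,0,-0.03],"rotation":[0,0,0]},
  {"gripper":0,"offset":[0,0,-0.03],"rotation":[0,0,0]},
  {"gripper":0,"offset":[-0.03,0,0],"rotation":[0,0,0]},
  {"gripper":0,"offset":[-0.03,0,0],"rotation":[0,0,0]},
  {"gripper":0,"offset":[-0.03,0,0],"rotation":[0,0,0]},
  {"gripper":0,"offset":[0,0,0],"rotation":[0,0,0]},
  {"gripper":0,"offset":[0,0,0],"rotation":[0,0,0]},
])

```text
clock: 47.8
position: [0.442, 0.0532, 0.1694]
ee_rot: [0.706, 0.708, 0.0, -0.0]
ft_force: [-0.5, 0.5, 0.6]
grip_width: -0.002
grasp_force: 0.0
```

```bash
python3 - <<'E'
from h import *
w=imaging.camera("wrist"); s=imaging.camera("side"); c=imaging.camera("scene")
cv2.imwrite("pics/end.png",np.hstack([cv2.resize(s[130:270,150:330],(400,311)),cv2.resize(c[170:310,240:420],(400,311))]))
E
```

```text
(no output)
```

View pics/end.png

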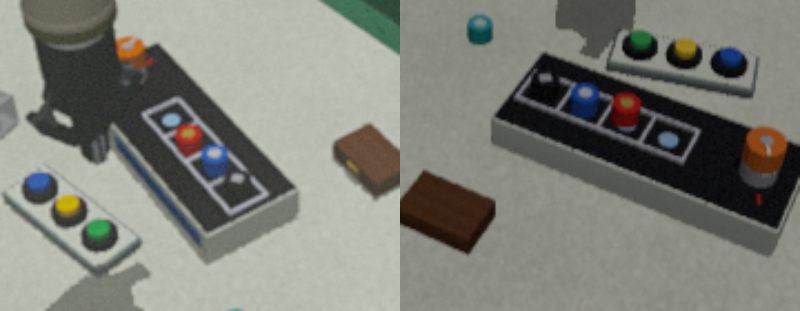

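The final views show all three specimens upright in c0–c2, the knob down and turned to the red mark, the keys up and the bystanders untouched. I'm handing it in.

```bash
python3 -c "
from workcell import workorder
print(workorder.hand_in())"
```

```text
the job is handed in; nothing more can be done
None
```

I handed the job in at about 48 s on the robot clock: the three specimens present (black, red, blue) are in the tray, the knob clicked and turned to about 2.75 rad, and the keys pressed in order; no verdict was returned.

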